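# Pack the rolling mill's gear kit, tommy bar last

### The job

Pack the rolling mill's gear case: set each of the three toothed gears flat in the round pocket of its own size, boss up, then, last of all, lay the long tommy bar in the two V-shaped rests at the ends of the case, so that it lies over the gears with one square end block outside each rest. Set the parts down, do not drop them, and leave the two smooth-rimmed discs where they lie.

Things in the scene. Friction and masses are not known exactly. Their poses are not given: they have to be found in the camera images.
- gear_large: Loose steel large toothed gear lying flat, boss upward: toothed wheel 58 mm across the tooth tips and 12 mm thick (16 coarse teeth), with a plain round boss 22 mm in diameter on top, standing 18 mm above the wheel's face (30 mm overall). Origin: centre of the underside; z up along the axis. Pick it up by the boss from above. About 250 g.
- gear_medium: Loose steel medium toothed gear lying flat, boss upward: toothed wheel 44 mm across the tooth tips and 12 mm thick (12 coarse teeth), with a plain round boss 22 mm in diameter on top, standing 18 mm above the wheel's face (30 mm overall). Origin: centre of the underside; z up along the axis. Pick it up by the boss from above. About 160 g.
- gear_small: Loose steel small toothed gear lying flat, boss upward: toothed wheel 30 mm across the tooth tips and 12 mm thick (9 coarse teeth), with a plain round boss 22 mm in diameter on top, standing 18 mm above the wheel's face (30 mm overall). Origin: centre of the underside; z up along the axis. Pick it up by the boss from above. About 90 g.
- bar: Loose tommy bar: dark round steel rod, 12 mm diameter, along its own y, bright 50 mm grip in the middle, a square steel block at each end (24 x 24 mm, 18 mm along the rod); 314 mm overall, 278 mm between the blocks. Origin: middle of the rod, on its axis. Lies on its end blocks, axis 12 mm above the bench. About 280 g; grip it across the rod at the middle, its balance point.
- case: Fixed grey case, 94 (x) by 262 mm (y), lips 14 mm high, three inserts in a row along its y. Origin: centre of underside, on the bench. At y = +-126 mm stand 8 mm thick uprights, 66 mm tall, each with a 45-degree V rest, 40 mm wide at the top. The bar in both Vs lies along y, axis at x = 0, 54 mm above the bench, 8 mm over the bosses. At the pockets close fingers along x to clear the uprights.
- insert_large: Fixed square pale-wood insert of the case, 80 x 80 x 14 mm, with a round pocket in its middle, 66 mm in diameter (3 mm chamfer at the mouth) and 10 mm deep, for the large gear (58 mm). Origin: centre of its underside, so the pocket floor is 4 mm and the top face 14 mm above the origin. The three inserts sit in a row in the case, in any order, 81 mm apart.
- insert_medium: Fixed square pale-wood insert of the case, 80 x 80 x 14 mm, with a round pocket in its middle, 52 mm in diameter (3 mm chamfer at the mouth) and 10 mm deep, for the medium gear (44 mm). Origin: centre of its underside, so the pocket floor is 4 mm and the top face 14 mm above the origin. The three inserts sit in a row in the case, in any order, 81 mm apart.
- insert_small: Fixed square pale-wood insert of the case, 80 x 80 x 14 mm, with a round pocket in its middle, 38 mm in diameter (3 mm chamfer at the mouth) and 10 mm deep, for the small gear (30 mm). Origin: centre of its underside, so the pocket floor is 4 mm and the top face 14 mm above the origin. The three inserts sit in a row in the case, in any order, 81 mm apart.
- disc_wide: Loose smooth-rimmed steel disc with a boss, NOT a gear (no teeth): 50 mm across, 12 mm thick, boss 22 mm in diameter and 18 mm tall on top. Origin: centre of the underside. Not part of the kit: leave it where it lies.
- disc_narrow: Loose smooth-rimmed steel disc with a boss, NOT a gear (no teeth): 36 mm across, 12 mm thick, boss 22 mm in diameter and 18 mm tall on top. Origin: centre of the underside. Not part of the kit: leave it where it lies.
Not all that is in view belongs to the job. What is shaped like the gear_medium but turquoise is not meant.

How it is judged:
On the way, in this order (a step that is already met when the one before it is completed fails the run):
1. all three gears lie flat in the pockets of their own size, the bar not yet in its rests (horizontal distance between gear_large and insert_large below 0.01 m and z of gear_large in the frame of insert_large between 0 and 0.007 m and angle between each of gear_large, gear_medium, gear_small's own z axis and vertical below 0.12 rad and horizontal distance between gear_medium and insert_medium below 0.01 m and z of gear_medium in the frame of insert_medium between 0 and 0.007 m and horizontal distance between gear_small and insert_small below 0.01 m and z of gear_small in the frame of insert_small between 0 and 0.007 m), for 0.2 s.
2. the tommy bar lies in both V rests, over the gears (x of bar in the frame of case between -0.006 and 0.006 m and y of bar in the frame of case between -0.014 and 0.014 m and z of bar in the frame of case between 0.05 and 0.058 m and angle between the y axis of bar and the y axis of case, either way round below 0.06 rad), for 0.2 s.
At the end, for the whole second after the job is handed in: Each gear lies at the bottom of its own pocket (within 10 mm of its centre and 3 mm of its floor, tilted less than 0.12 rad, boss up); the bar lies in both V rests (within 6 mm across, 14 mm along, 4 mm in height and 0.06 rad of its resting place), laid after the gears; all released and at rest (all of step 1 and all of step 2 and contact force between the fingers and gear_large below 0.1 N and contact force between the fingers and gear_medium below 0.1 N and contact force between the fingers and gear_small below 0.1 N and contact force between the fingers and bar below 0.1 N and linear speed of each of gear_large, gear_medium, gear_small, bar below 0.02 m/s); the robot touches nothing.
It fails at once if a smooth-rimmed disc was moved by more than 20 mm (distance of any of disc_wide, disc_narrow from where it was at the start of the episode above 0.02 m).
It fails at once if a gear or the bar was dropped: let go more than about 40 mm above where it belongs ((height (world z) of gear_large above 0.05 m and contact force between the fingers and gear_large below 0.05 N) or (height (world z) of gear_medium above 0.05 m and contact force between the fingers and gear_medium below 0.05 N) or (height (world z) of gear_small above 0.05 m and contact force between the fingers and gear_small below 0.05 N) or (height (world z) of bar above 0.095 m and contact force between the fingers and bar below 0.05 N)).
It also fails if it takes over 112 s, if anything falls off the work surface, if the arm or the gripper's body presses on something with over 40 N, if the wrist force passes 120 N, or if a joint passes its speed limit or range.

### The arm

A 7-joint arm with a two-finger parallel gripper is mounted at the origin on the work surface. World frame = base frame: x ahead of the robot, y to its left, z up, the work surface at z = 0. Lengths are in m, angles in rad, forces in N, time in s.
With the tool pointing down it reaches from about 0.4 to 0.85 m from the base axis. Payload 10.4 kg.
Tool frame: the origin (TCP) lies at the very end of the fingers, on their centre line; the grasp point (between the pads) lies 19 mm behind it; z points along the fingers, y is the direction in which the jaws open and shut (so a half turn about z gives the same grasp; the last joint's range is limited). The gripper opens to 87 mm and grips with 3 to 60 N. Pads are 19 mm wide; open, the fingers measure 117 mm over their backs; the gripper's body (75 mm by 190 mm) begins 51 mm behind the grasp point.
Start: joints at [1.242, 0.332, -0.065, 1.46, 0.022, 1.35, -0.088], TCP at [0.188, -0.596, 0.223] pointing down, gripper open.
Joint ranges: [-2.6, 2.6], [-0.5, 2.12], [-1.47, 1.34], [0.16, 2.42], [-1.27, 4.41], [0.06, 2.06], [-2.6, 2.6]. Speed limits (rad/s): [2.22, 2.22, 2.79, 2.79, 3.14, 3.14, 3.14].

### API

Orientations are given as a unit quaternion [x, y, z, w].
In Python, from bench import read_state, camera, close_job gives the robot as it stands.
- The arm moves only by the shell command python3 -m inch 'ROWS' [OPENING] [FORCE]. ROWS is JSON, a list of rows, each a list of 6 numbers: the shift along the tool's x, y, z as a fraction of full scale, then the turn, a rotation vector about the tool's x, y, z as a fraction of full scale. In form: [[tx, ty, tz, ax, ay, az], ...]. A call has 1 to 5 rows; each row shifts and turns the commanded pose from where the row before left it, along the tool's axes as they then stand; what a row does not reach is not made up. Full scale, the value 1, is 0.04 m for a shift and 120 degrees for a turn. A row lasts 1/8 s, in which the tool goes at most 62.5 mm and 10.7 degrees, less where a joint would pass 70% of its speed; a pose out of reach is approached as far as the arm can. A call with a number of a shift or a turn outside -1 to 1 is refused whole. A call with a gripper value outside its range is refused whole. OPENING is the opening, from -1 (shut) to 1 (fully open), so that 0 is half open, set as the call begins (- or left out, the last holds). The fingers move at their own pace and stop on an object; FORCE is the grip in N (left out, the last holds). Time passes only in rows, so rows that do not move let the fingers close. It gives the time, the measured TCP pose, the force and the opening at its end, in the units of the state.
- read_state(): the state, without advancing time (a new reading comes with each control period).
- camera(name): name is "scene" or "top"; returns a dict with "img" (384x512x3 uint8, red, green, blue), "depth" (384x512 float32, m along the optical axis (not along the pixel's ray), 0 where there is no reading), "fx", "fy", "cx", "cy" (pixels), "position" and "orientation" of the camera in the world. Camera axes: x right, y down, z forward; pixel columns grow to the right and rows downward; lengths in m; the calibration is good to about 2 mm. A picture is of the moment at which its call begins.
- close_job(): hands the job in, once; it reports no verdict.
The state is a dict: "time": time; "joint_positions": joint angles; "joint_vel": joint speeds; "joint_torque": joint torques, N m; "ee_pos": TCP position; "eef_rot": TCP orientation; "ft_force": force on the tool from outside, world axes, zero at the start; "torque": the same for the moment, N m; "width": finger opening in m.
Only numpy, scipy, OpenCV 4.12 (cv2) and the standard library are available. Lean on these libraries where they do the work, as an engineer would, in place of code of your own. Each camera call takes 0.05 s, during which the arm holds its last target.

## Working session

There is one attempt and no reset: what is moved stays moved. The work goes in short steps, Python scripts to look and compute and a shell command to move; the robot and the scene stay as the last step left them, time stands still between calls to the robot, and variables do not carry over. Pictures are saved under pics/ and viewed, and the job is handed in when it is done.

```bash
ls; mkdir -p pics
python3 - <<'E'
from bench import read_state, camera
import cv2
for n in("top","scene"):
    c=camera(n); cv2.imwrite(f"pics/{n}0.png",cv2.resize(c["img"][:,:,::-1],(800,600),interpolation=cv2.INTER_CUBIC)); print(n,c["fx"],c["fy"],c["cx"],c["cy"],c["position"],c["orientation"],c["depth"].min(),c["depth"].max())
print(read_state())
E
```

```text
pics
top 462.24056829275645 462.24056829275645 266.7612785168025 188.74868310562783 [ 0.41990071 -0.02480336  1.04816776] [-0.69782919  0.71129024 -0.0480422   0.06922829] 0.0 2.0076878
scene 361.1798139060354 361.1798139060354 256.36276933090363 189.25674008435482 [ 0.97929267 -0.55881414  0.53445163] [ 0.85131943  0.28102498 -0.1393244  -0.42055784] 0.0 3.0143156
{'time': 0.1, 'joint_positions': array([ 1.24239452,  0.33283201, -0.0646887 ,  1.46086017,  0.0216303 ,
        1.34989222, -0.08848311]), 'joint_vel': array([ 0.00154892, -0.00209266, -0.00081861, -0.00292995, -0.00058223,
       -0.00107703,  0.00121472]), 'joint_torque': array([ 9.93819558e-04, -6.24544716e+01,  2.44159723e-02, -3.90716028e+01,
       -6.15071738e-02,  3.65333073e-02,  2.35732722e-05]), 'ee_pos': array([ 0.18803735, -0.59568006,  0.22181755]), 'eef_rot': array([ 9.88330758e-01,  1.52321678e-01, -1.43403391e-04, -6.31699448e-04]), 'ft_force': array([ 0.05120818, -0.38998457, -0.6592566 ]), 'torque': array([ 0.01891537, -0.01071805,  0.01974767]), 'width': 0.08709725810869695}
```

View pics/top0.png

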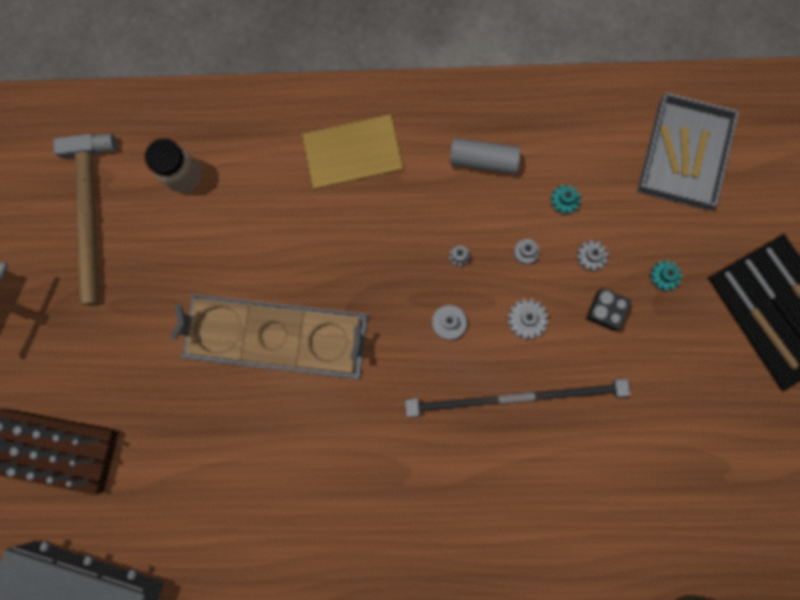

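View pics/scene0.png

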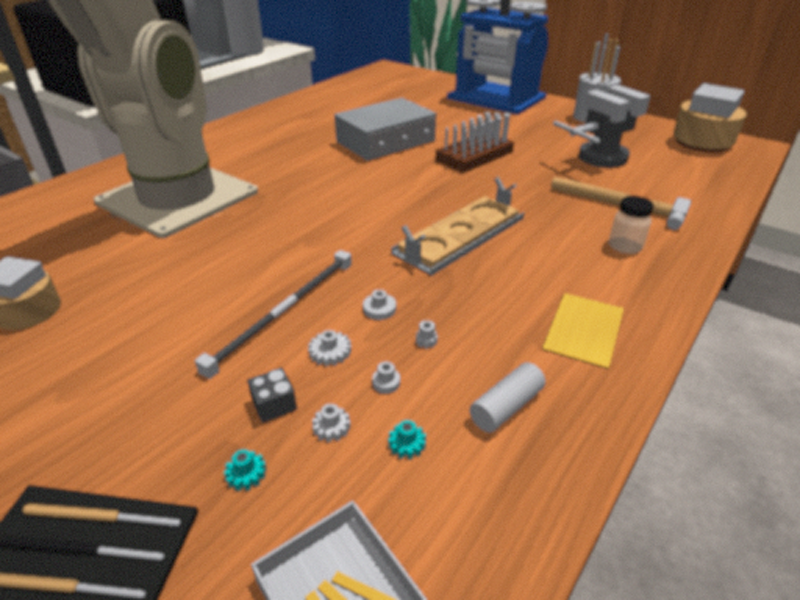

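The top view shows the small gear at (459,256), the narrow disc at (527,250), the medium gear at (592,255), the wide disc at (449,322) and the large gear at (528,318). The bar runs from (412,407) to (622,388). The pockets are large (219,330), small (273,336) and medium (328,342).

```bash
cat > h.py <<'E'
import numpy as np, cv2
from scipy.spatial.transform import Rotation as R
from bench import read_state, camera
def cloud(c):
    d=c["depth"];v,u=np.mgrid[:d.shape[0],:d.shape[1]]
    p=np.stack([(u-c["cx"])/c["fx"]*d,(v-c["cy"])/c["fy"]*d,d],-1)
    return p@R.from_quat(c["orientation"]).as_matrix().T+c["position"]
def cast(c,u,v,z):
    r=np.array([(u-c["cx"])/c["fx"],(v-c["cy"])/c["fy"],1])@R.from_quat(c["orientation"]).as_matrix().T
    return c["position"]+r*(z-c["position"][2])/r[2]
def crop(img,x0,y0,x1,y1,name,k):
    cv2.imwrite(name,cv2.resize(img[y0:y1,x0:x1,::-1],None,fx=k,fy=k,interpolation=cv2.INTER_CUBIC))
E
python3 - <<'E'
from h import *
c=camera("top");P=cloud(c);s=.64
ok=c["depth"]>0
tb=P[250:340:5,180:440:5].reshape(-1,3);print("table z",np.median(tb[:,2]),np.std(P[290:340,200:400,2]))
for n,u,v in(("small",459,256),("narrow",527,250),("medium",592,255),("wide",449,322),("large",528,318)):
    u=int(u*s);v=int(v*s);m=np.zeros(ok.shape,bool);m[v-20:v+20,u-20:u+20]=1
    b=m&ok&(P[...,2]>.022)&(P[...,2]<.045); w=m&ok&(P[...,2]>.006)&(P[...,2]<.018)
    vv,uu=np.nonzero(b);ww,xx=np.nonzero(w|b)
    print(n,b.sum(),P[b].mean(0).round(4),"px",uu.mean().round(2),vv.mean().round(2),cast(c,uu.mean(),vv.mean(),.03)[:2].round(4),"wheel",w.sum(),((P[w].max(0)+P[w].min(0))/2).round(4),np.ptp(P[w],axis=0).round(4))
# bar
m=np.zeros(ok.shape,bool);m[235:275,255:410]=1
b=m&ok&(P[...,2]>.008)&(P[...,2]<.04);q=P[b];print("bar",b.sum(),q.mean(0),q.min(0),q.max(0))
rect=cv2.minAreaRect(q[:,:2].astype(np.float32));print(rect)
crop(c["img"],110,180,250,250,"pics/case.png",5.7)
crop(c["img"],250,140,410,275,"pics/parts.png",4.4)
E
```

```text
table z -0.00016448001711166782 0.07249501804416314
small 78 [ 0.6516 -0.0571  0.0299] px 293.6 161.56 [ 0.6516 -0.0571] wheel 40 [ 0.6638 -0.0573  0.0107] [0.0514 0.0298 0.0089]
narrow 79 [ 0.6563 -0.1553  0.0294] px 337.27 158.57 [ 0.6562 -0.1553] wheel 113 [ 0.6688 -0.1679  0.0118] [0.0584 0.0591 0.0109]
medium 79 [ 0.6474 -0.2502  0.0291] px 379.9 161.49 [ 0.6472 -0.25  ] wheel 177 [ 0.6439 -0.2603  0.0114] [0.0523 0.0632 0.0102]
wide 76 [ 0.5542 -0.0399  0.03  ] px 287.0 204.62 [ 0.5542 -0.0399] wheel 301 [ 0.5549 -0.0321  0.0119] [0.0489 0.0616 0.0116]
large 79 [ 0.5565 -0.1528  0.03  ] px 338.03 202.56 [ 0.5565 -0.1528] wheel 384 [ 0.5571 -0.1537  0.0116] [0.0571 0.0569 0.0107]
bar 885 [ 0.44462897 -0.13450655  0.01789578] [ 0.4228002  -0.28874769  0.00896803] [0.46778437 0.02424269 0.02867424]
((0.4445169270038605, -0.13223087787628174), (0.023889828473329544, 0.31365537643432617), 4.334597587585449)
```

View pics/case.png

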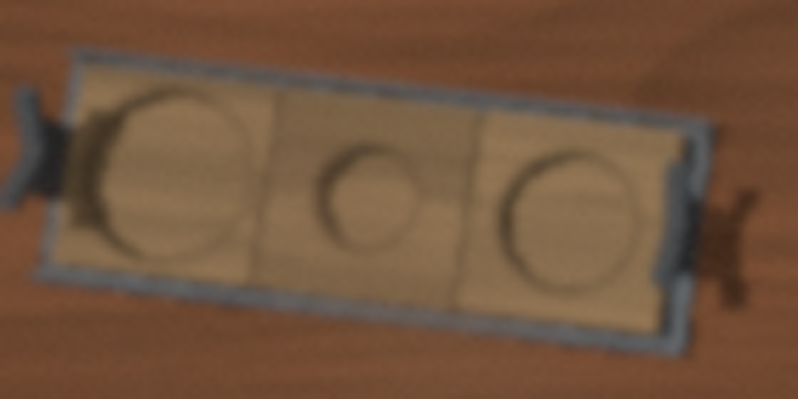

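View pics/parts.png

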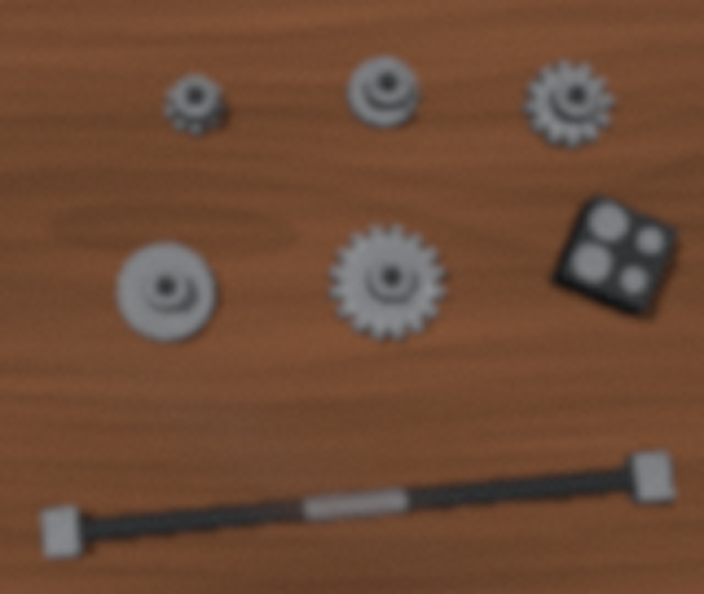

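Run:
```python
from h import *
c=camera("top");P=cloud(c);d=c["depth"]>0
m=np.zeros(d.shape,bool);m[180:250,115:240]=1
b=m&d&(P[...,2]>.009)&(P[...,2]<.019)
n,l,st,_=cv2.connectedComponentsWithStats(b.astype(np.uint8));i=1+st[1:,4].argmax();q=P[l==i]
print("case",len(q),q[:,2].mean(),cv2.minAreaRect(q[:,:2].astype(np.float32)))
up=m&d&(P[...,2]>.03)&(P[...,2]<.08)
n,l,st,_=cv2.connectedComponentsWithStats(up.astype(np.uint8))
for i in range(1,n):
    if st[i,4]>5: q=P[l==i];print("upright",st[i],q.mean(0).round(4),q.max(0).round(4))
# pockets
pk=m&d&(P[...,2]>.001)&(P[...,2]<.008)
n,l,st,_=cv2.connectedComponentsWithStats(pk.astype(np.uint8))
for i in range(1,n):
    if st[i,4]>60: q=P[l==i];print("pocket",st[i],q.mean(0).round(4),((q.max(0)+q.min(0))/2).round(4),2*np.sqrt(st[i,4]/np.pi)*1.04/462)
# pocket centre by image ray at pixel centres from crop (k=5.7, offset 110,180), rim at z .014
for n,u,v in(("L",179,175),("S",368,198),("M",571,221)): print(n,cast(c,110+u/5.7,180+v/5.7,.012)[:2].round(4))
for n,u,v in(("tl",75,58),("tr",708,124),("br",680,350),("bl",40,275)): print(n,cast(c,110+u/5.7,180+v/5.7,.014)[:2].round(4))
```

```text
case 855 0.01336691746212364 ((0.5382223129272461, 0.23369744420051575), (0.2224128395318985, 0.08676423132419586), 82.2220230102539)
upright [115 195   6  19  72] [0.5596 0.3364 0.0459] [0.579  0.3402 0.0679]
upright [224 208   8  22 106] [0.5235 0.0899 0.0539] [0.546  0.0965 0.0677]
pocket [115 216  33  15  77] [0.5165 0.3252 0.005 ] [0.5224 0.3172 0.0045] 0.022289061660190127
pocket [221 225  14  22  86] [0.4913 0.0932 0.0046] [0.4901 0.0956 0.0045] 0.023555680152522386
L [0.5495 0.2911]
S [0.5387 0.215 ]
M [0.5279 0.1339]
tl [0.5974 0.334 ]
tr [0.5653 0.0791]
br [0.4762 0.0905]
bl [0.5104 0.3449]
```

Run:
```python
from h import *
for name in("top","scene"):
    c=camera(name)
    x0,y0,x1,y1=(110,180,250,250) if name=="top" else (245,110,345,180)
    k=8
    im=cv2.resize(c["img"][y0:y1,x0:x1],None,fx=k,fy=k,interpolation=cv2.INTER_CUBIC)
    h=cv2.cvtColor(im,cv2.COLOR_RGB2HSV)
    print(name,h[...,0].min())
    if name=="top":
        for p in((300,100),(300,250),(250,72),(250,20)): print(p,h[p[1]*8//6,p[0]*8//6])
        # pale wood + lip vs bench: use hue
    g=np.hstack([h[:,:,i] for i in(0,1)]) if 0 else np.vstack([h[:,:,0]*8,h[:,:,1]])
    cv2.imwrite(f"pics/hsv_{name}.png",cv2.resize(g,None,fx=.5,fy=.5))
    cv2.imwrite(f"pics/big_{name}.png",cv2.resize(im[:,:,::-1],(800,int(800*im.shape[0]/im.shape[1]))))
```

```text
top 0
(300, 100) [ 16 103 111]
(300, 250) [ 16 110 135]
(250, 72) [11 52 98]
(250, 20) [ 11 146 115]
scene 0
```

View pics/hsv_top.png

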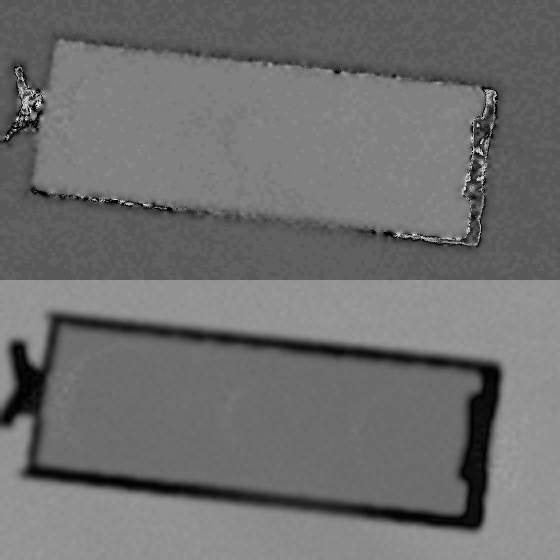

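View pics/big_scene.png

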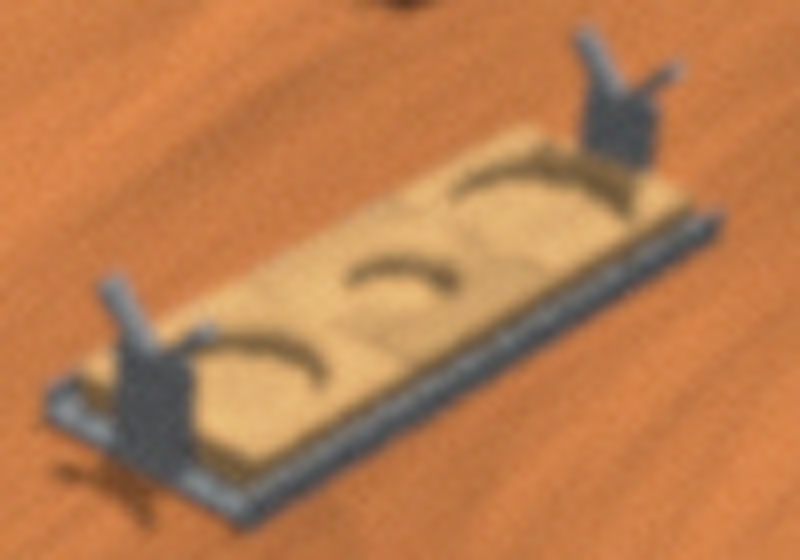

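Run:
```python
from h import *
c=camera("top");x0,y0,x1,y1=110,180,250,250;k=8
im=cv2.resize(c["img"][y0:y1,x0:x1],None,fx=k,fy=k,interpolation=cv2.INTER_CUBIC)
S=cv2.GaussianBlur(cv2.cvtColor(im,cv2.COLOR_RGB2HSV)[...,1],(9,9),0)
hmask=(S>75).astype(np.uint8)
n,l,st,ce=cv2.connectedComponentsWithStats(hmask);i=l[280,560];w=(l==i)
print(st[i])
px=lambda u,v,z=.014: cast(c,x0+(u+.5)/k-.5,y0+(v+.5)/k-.5,z)[:2]
top=[];bot=[];oT=[];oB=[]
for u in range(140,900,10):
    vs=np.nonzero(w[:,u])[0];top.append(px(u,vs[0]));bot.append(px(u,vs[-1]))
    g=np.nonzero(S[:,u]<100)[0];oT.append(px(u,g[0]));oB.append(px(u,g[-1]))
left=[px(np.nonzero(w[v])[0][0],v) for v in range(120,350,10) ]
for nme,a in(("top",top),("bot",bot),("oT",oT),("oB",oB),("left",left)):
    f=cv2.fitLine(np.array(a,np.float32),cv2.DIST_HUBER,0,.001,.001).ravel();s=np.sign(f[1]) or 1
    print(nme,f[2:].round(4),np.degrees(np.arctan2(f[0],f[1])).round(2))
    a=np.array(a)
    # offset in frame theta=7.6
    t=np.radians(7.6);X=np.array([np.cos(t),-np.sin(t)]);Y=np.array([np.sin(t),np.cos(t)])
    print("   X off",np.median(a@X).round(4),"Y off",np.median(a@Y).round(4))
t=np.radians(7.6);Y=np.array([np.sin(t),np.cos(t)]);X=np.array([np.cos(t),-np.sin(t)])
for nm,u,v in(("seam1",268,190),("seam2",468,212),("L",179,175),("S",368,198),("M",571,221)):
    q=px(u*8/5.7,v*8/5.7);print(nm,"X",(q@X).round(4),"Y",(q@Y).round(4))
```

```text
[    75     92    886    376 238389]
top [0.5791 0.2131] 7.66
   X off 0.5459 Y off 0.2913
bot [0.4955 0.1899] 7.79
   X off 0.4661 Y off 0.2793
oT [0.5899 0.2322] 7.49
   X off 0.554 Y off 0.2926
oB [0.4885 0.2024] 7.7
   X off 0.4575 Y off 0.2781
left [0.5574 0.3362] 98.08
   X off 0.5061 Y off 0.4067
seam1 X 0.5049 Y 0.3253
seam2 X 0.5052 Y 0.2445
L X 0.5068 Y 0.3617
S X 0.5063 Y 0.285
M X 0.5063 Y 0.2033
```

```bash
cat > go.py <<'E'
# usage: python3 go.py x y z  -> remaining shift in tool axes, units of 0.04 m; yaw of tool y
import sys
from h import *
s=read_state();M=R.from_quat(s["eef_rot"]).as_matrix()
t=np.array(list(map(float,sys.argv[1:4])))
print("pos",s["ee_pos"].round(4),"yawY",np.degrees(np.arctan2(M[1,1],M[0,1])).round(2),"tilt",M[2,:2].round(4),"units",(M.T@(t-s["ee_pos"])/.04).round(3),"w",round(s["width"],4),"F",s["ft_force"].round(1),"t",round(s["time"],2), "j7",s["joint_positions"][6].round(2))
E
python3 -m inch '[[0,0,0,0,0,-0.086],[0,0,0,0,0,-0.086],[0,0,0,0,0,-0.086],[0,0,0,0,0,-0.086],[0,0,0,0,0,-0.086]]' 0
python3 -m inch '[[0,0,0,0,0,-0.086],[0,0,0,0,0,-0.088],[0,0,0,0,0,0],[0,0,0,0,0,0]]'
python3 go.py 0.5565 -0.1528 0.1
```

```text
time: 0.98
ee_pos: [0.1882, -0.596, 0.2226]
eef_rot: [0.822, 0.57, 0.0, 0.0]
ft_force: [-0.3, -0.5, 0.1]
width: 0.047
time: 1.48
ee_pos: [0.1881, -0.596, 0.2225]
eef_rot: [0.709, 0.706, 0.0, 0.0]
ft_force: [0.5, 1.2, 0.6]
width: 0.0434
pos [ 0.1881 -0.596   0.2225] yawY -0.25 tilt [0. 0.] units [11.121  9.161  3.064] w 0.0434 F [0.5 1.2 0.6] t 1.48 j7 1.13
```

```bash
python3 -m inch '[[0.9,0.75,0,0,0,0],[0.9,0.75,0,0,0,0],[0.9,0.75,0,0,0,0],[0.9,0.75,0,0,0,0],[0.9,0.75,0,0,0,0]]'
python3 -m inch '[[0.9,0.75,0,0,0,0],[0.9,0.75,0,0,0,0],[0.9,0.75,0,0,0,0],[0.9,0.75,0,0,0,0],[0.9,0.75,0,0,0,0]]'
python3 -m inch '[[0.9,0.75,0.5,0,0,0],[0.9,0.75,0.7,0,0,0],[0,0,0.7,0,0,0],[0,0,0,0,0,0],[0,0,0,0,0,0]]'
python3 go.py 0.5565 -0.1528 0.1
```

```text
time: 2.1
ee_pos: [0.3391, -0.4147, 0.2228]
eef_rot: [0.708, 0.706, -0.0, 0.0]
ft_force: [0.4, 0.2, 0.5]
width: 0.0434
time: 2.72
ee_pos: [0.489, -0.2348, 0.2228]
eef_rot: [0.708, 0.706, -0.0, 0.0]
ft_force: [0.7, -0.6, -0.3]
width: 0.0435
time: 3.35
ee_pos: [0.5484, -0.1648, 0.1477]
eef_rot: [0.708, 0.706, 0.0, 0.001]
ft_force: [-0.7, 0.3, 0.4]
width: 0.0437
pos [ 0.5484 -0.1648  0.1477] yawY -0.14 tilt [-0.0007  0.0011] units [0.302 0.2   1.193] w 0.0437 F [-0.7  0.3  0.4] t 3.35 j7 0.06
```

```bash
python3 -m inch '[[0.3,0.2,0.6,0,0,0],[0,0,0.8,0,0,0],[0,0,0.8,0,0,0],[0,0,0,0,0,0],[0,0,0,0,0,0]]'
python3 go.py 0.5565 -0.1528 0.015
python3 - <<'E'
from h import *
for n,b in(("top",(250,100,420,230)),("scene",(130,150,330,310))):
    c=camera(n);crop(c["img"],*b,f"pics/a_{n}.png",3.9)
E
```

```text
time: 3.98
ee_pos: [0.5572, -0.1526, 0.0607]
eef_rot: [0.707, 0.707, 0.001, 0.001]
ft_force: [-0.2, -0.3, 0.0]
width: 0.0439
pos [ 0.5572 -0.1526  0.0607] yawY -0.06 tilt [-0.0009  0.0024] units [-0.003 -0.021  1.141] w 0.0439 F [-0.2 -0.3  0. ] t 3.98 j7 -0.01
```

View pics/a_scene.png

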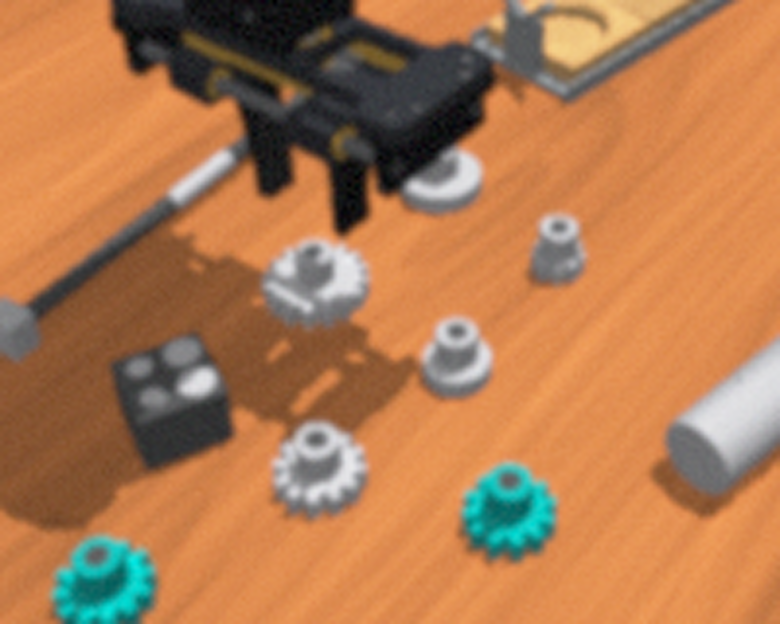

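The fingers, at (270,180) and (350,220), straddle the line above the large gear's boss at (315,260). I'll descend and grip.

```bash
python3 -m inch '[[0,-0.02,0.4,0,0,0],[0,0,0.4,0,0,0],[0,0,0.3,0,0,0],[0,0,0,0,0,0]]'
python3 -m inch '[[0,0,0,0,0,0],[0,0,0,0,0,0],[0,0,0,0,0,0],[0,0,0,0,0,0],[0,0,0,0,0,0]]' -1 30
python3 go.py 0.5503 0.2953 0.11
```

```text
time: 4.58
ee_pos: [0.555, -0.1518, 0.0134]
eef_rot: [0.707, 0.707, -0.0, -0.001]
ft_force: [0.1, -0.3, -0.3]
width: 0.0434
time: 5.2
ee_pos: [0.5554, -0.152, 0.0145]
eef_rot: [0.707, 0.707, 0.0, 0.0]
ft_force: [0.3, -0.2, -0.9]
width: 0.0211
pos [ 0.5554 -0.152   0.0145] yawY 0.0 tilt [-0.0001  0.0001] units [11.183 -0.127 -2.387] w 0.0211 F [ 0.3 -0.2 -0.9] t 5.2 j7 -0.04
```

```bash
python3 -m inch '[[0,0,-0.4,0,0,0],[0,0,-0.6,0,0,0],[0,0,-0.7,0,0,0],[0.4,0,-0.7,0,0,0],[0.8,0,0,0,0,0]]'
python3 -m inch '[[1,0,0,0,0,0],[1,0,0,0,0,0],[1,0,0,0,0,0],[1,0,0,0,0,0],[1,0,0,0,0,0]]'
python3 -m inch '[[1,-0.03,0,0,0,0],[1,-0.03,0,0,0,0],[1,-0.03,0,0,0,0],[0.98,-0.03,0,0,0,0],[0,0,0,0,0,0]]'
python3 go.py 0.5503 0.2953 0.11
```

```text
time: 5.82
ee_pos: [0.5567, -0.105, 0.1138]
eef_rot: [0.708, 0.706, 0.001, 0.002]
ft_force: [0.6, 0.0, -3.9]
width: 0.021
time: 6.45
ee_pos: [0.5552, 0.0972, 0.1116]
eef_rot: [0.707, 0.707, 0.0, 0.0]
ft_force: [0.4, -0.4, -1.8]
width: 0.0211
time: 7.08
ee_pos: [0.549, 0.2594, 0.1116]
eef_rot: [0.705, 0.709, 0.001, -0.001]
ft_force: [-0.4, -0.3, -1.9]
width: 0.0214
pos [0.549  0.2594 0.1116] yawY 0.32 tilt [ 0.0022 -0.0001] units [0.898 0.037 0.042] w 0.0214 F [-0.4 -0.3 -1.9] t 7.08 j7 -0.75
```

```bash
python3 -m inch '[[0.5,0.02,0,0,0,0],[0.42,0.01,0,0,0,0],[0,0,0.5,0,0,0],[0,0,0.5,0,0,0],[0,0,0,0,0,0]]'
python3 -m inch '[[0,0,0,0,0,0]]'
python3 go.py 0.5503 0.2960 0.020
python3 - <<'E'
from h import *
for n,b in(("top",(95,160,265,270)),("scene",(225,80,365,190))):
    c=camera(n);crop(c["img"],*b,f"pics/b_{n}.png",4.5 if n=="top" else 5.5)
E
```

```text
time: 7.7
ee_pos: [0.5506, 0.29, 0.0675]
eef_rot: [0.707, 0.707, -0.002, -0.0]
ft_force: [-0.3, -0.4, -1.9]
width: 0.0211
time: 7.82
ee_pos: [0.5519, 0.2915, 0.0704]
eef_rot: [0.707, 0.707, -0.0, 0.0]
ft_force: [0.3, 0.6, -1.8]
width: 0.0209
pos [0.5519 0.2915 0.0704] yawY -0.03 tilt [-0.0002 -0.0002] units [ 0.112 -0.041  1.261] w 0.0209 F [ 0.3  0.6 -1.8] t 7.83 j7 -0.83
```

View pics/b_scene.png

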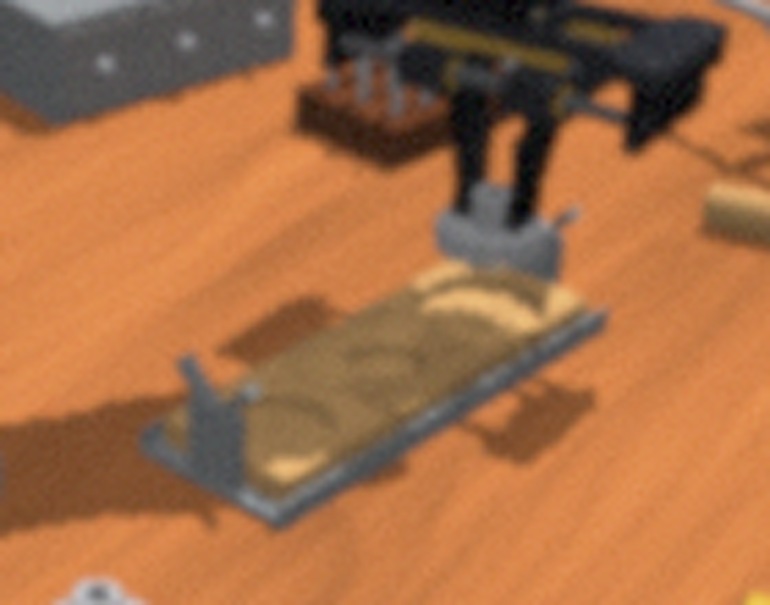

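View pics/b_top.png

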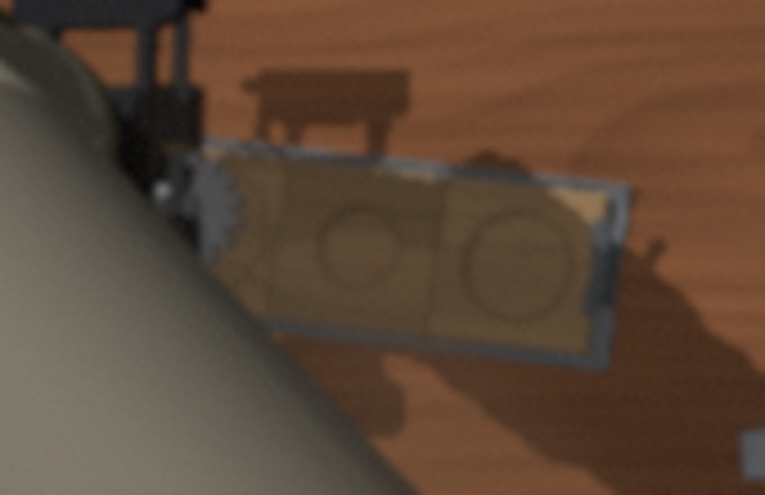

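The gear hangs level over the left pocket, with the gear at (500,240) in the scene crop. I'll lower it.

```bash
python3 -m inch '[[0.1,-0.04,0.4,0,0,0],[0,0,0.3,0,0,0],[0,0,0.2,0,0,0],[0,0,0,0,0,0],[0,0,0,0,0,0]]'
python3 go.py 0.5503 0.2960 0.019
```

```text
time: 8.55
ee_pos: [0.5504, 0.2961, 0.0348]
eef_rot: [0.707, 0.707, 0.0, 0.0]
ft_force: [-0.8, 1.0, -3.8]
width: 0.0212
pos [0.5504 0.2961 0.0348] yawY -0.0 tilt [0.0002 0.0004] units [-0.002 -0.002  0.395] w 0.0212 F [-0.8  1.  -3.8] t 8.55 j7 -0.85
```

```bash
python3 -m inch '[[0,0,0.15,0,0,0],[0,0,0.12,0,0,0],[0,0,0.06,0,0,0],[0,0,0.06,0,0,0],[0,0,0,0,0,0]]'
python3 -m inch '[[0,0,0,0,0,0],[0,0,0,0,0,0]]'
python3 go.py 0.5503 0.2960 0.019
```

```text
time: 9.18
ee_pos: [0.5503, 0.2971, 0.0225]
eef_rot: [0.707, 0.707, 0.001, 0.001]
ft_force: [-12.6, -6.7, 32.6]
width: 0.0209
time: 9.43
ee_pos: [0.5504, 0.2971, 0.0225]
eef_rot: [0.707, 0.707, 0.001, 0.001]
ft_force: [-12.0, -6.8, 32.4]
width: 0.0209
pos [0.5504 0.2971 0.0225] yawY 0.03 tilt [0.0002 0.0018] units [-0.028 -0.002  0.088] w 0.0209 F [-12.   -6.8  32.4] t 9.43 j7 -0.86
```

```bash
python3 -m inch '[[0,0,-0.15,0,0,0],[0,0,-0.1,0,0,0],[-0.08,-0.08,0,0,0,0],[0,0,0,0,0,0],[0,0,0,0,0,0]]'
python3 go.py 0.5503 0.2960 0.019
python3 - <<'E'
from h import *
for n,b in(("top",(95,160,265,270)),("scene",(225,80,365,190))):
    c=camera(n);crop(c["img"],*b,f"pics/c_{n}.png",4.5 if n=="top" else 5.5)
E
```

```text
time: 10.05
ee_pos: [0.5475, 0.2941, 0.0292]
eef_rot: [0.707, 0.707, 0.002, -0.0]
ft_force: [2.8, 3.8, -0.8]
width: 0.0211
pos [0.5475 0.2941 0.0292] yawY 0.03 tilt [0.0026 0.0018] units [0.047 0.071 0.255] w 0.0211 F [ 2.8  3.8 -0.8] t 10.05 j7 -0.86
```

View pics/c_scene.png

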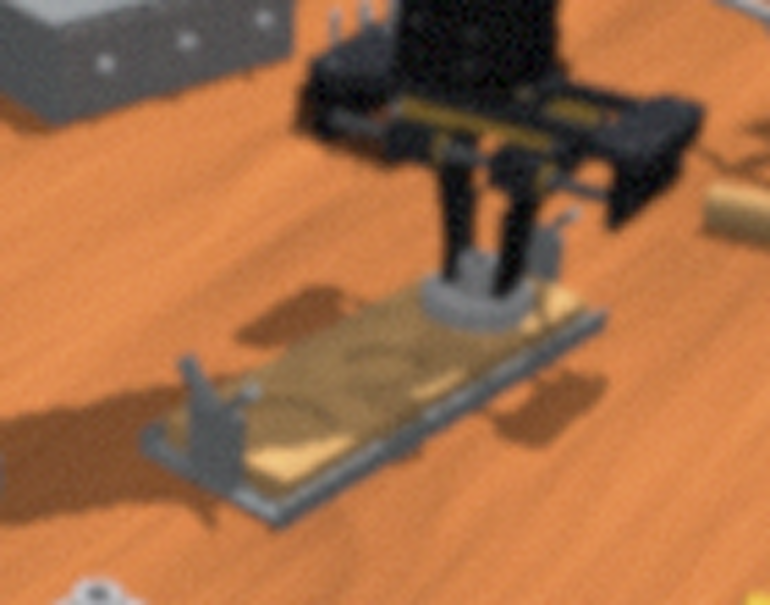

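View pics/c_top.png

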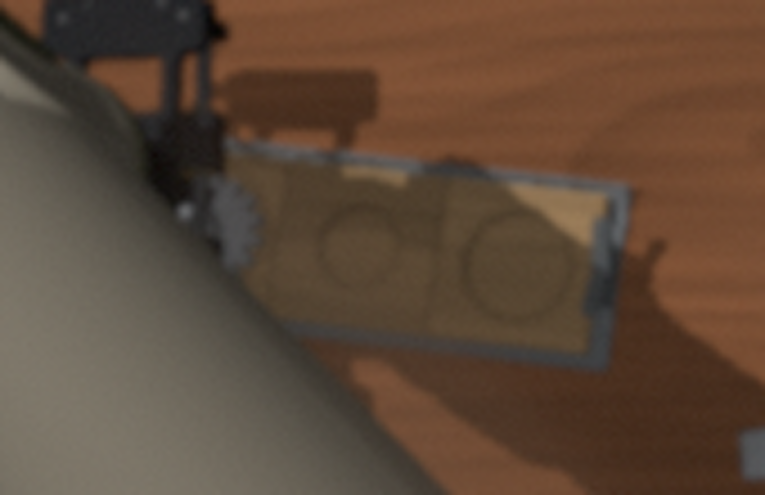

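```bash
python3 - <<'E'
from h import *
c=camera("scene");P=cloud(c);d=c["depth"]>0
u0,v0,u1,v1=[int(x) for x in(225+410/5.5,80+250/5.5,225+545/5.5,80+340/5.5)]
m=np.zeros(d.shape,bool);m[v0:v1,u0:u1]=1
S=cv2.cvtColor(c["img"],cv2.COLOR_RGB2HSV)
g=m&d&(S[...,1]<60)&(S[...,2]>60)
q=P[g];print(len(q),np.percentile(q,[2,25,50,75,98],axis=0).round(4))
zs=np.histogram(q[:,2],bins=np.arange(0,.06,.003));print(list(zip(zs[1].round(3),zs[0])))
f=q[(q[:,2]>.016)&(q[:,2]<.034)];print(f.min(0),f.max(0),(f.min(0)+f.max(0))/2)
E
python3 go.py 0.5503 0.2960 0.019
```

```text
214 [[0.5284 0.2601 0.0179]
 [0.5463 0.2719 0.0253]
 [0.5565 0.28   0.0276]
 [0.5654 0.2855 0.0331]
 [0.5774 0.3344 0.047 ]]
[(np.float64(0.0), np.int64(0)), (np.float64(0.003), np.int64(0)), (np.float64(0.006), np.int64(0)), (np.float64(0.009), np.int64(0)), (np.float64(0.012), np.int64(0)), (np.float64(0.015), np.int64(6)), (np.float64(0.018), np.int64(16)), (np.float64(0.021), np.int64(16)), (np.float64(0.024), np.int64(49)), (np.float64(0.027), np.int64(52)), (np.float64(0.03), np.int64(20)), (np.float64(0.033), np.int64(11)), (np.float64(0.036), np.int64(8)), (np.float64(0.039), np.int64(7)), (np.float64(0.042), np.int64(9)), (np.float64(0.045), np.int64(16)), (np.float64(0.048), np.int64(3)), (np.float64(0.051), np.int64(1)), (np.float64(0.054), np.int64(0))]
[0.52337514 0.25864659 0.0162348 ] [0.57905922 0.33572693 0.03391443] [0.55121718 0.29718676 0.02507461]
pos [0.5475 0.2941 0.0292] yawY 0.03 tilt [0.0026 0.0017] units [0.047 0.07  0.256] w 0.0211 F [ 2.7  4.3 -2.5] t 10.2 j7 -0.86
```

Run:
```python
from h import *
c=camera("scene");P=cloud(c);d=c["depth"]>0
for n,x,y in(("small",.6516,-.0571),("narrow",.6563,-.1553),("medium",.6474,-.2502),("wide",.5542,-.0399)):
    b=d&(np.hypot(P[...,0]-x,P[...,1]-y)<.02)&(P[...,2]>.026)
    w=d&(np.hypot(P[...,0]-x,P[...,1]-y)<.035)&(P[...,2]>.0095)&(P[...,2]<.016)
    print(n,b.sum(),P[b].mean(0).round(4),np.hypot(*(P[b][:,:2]-[x,y]).T).max().round(4),"wheel mid",((P[w].min(0)+P[w].max(0))/2).round(4))
# case far long lip / insert edges in scene: pale wood mask corners
S=cv2.cvtColor(c["img"],cv2.COLOR_RGB2HSV)
R_=d&(P[...,2]>.008)&(P[...,2]<.019)&(P[...,0]>.45)&(P[...,0]<.64)&(P[...,1]>.05)&(P[...,1]<.38)
q=P[R_];print(len(q),q[:,2].mean(),cv2.minAreaRect(q[:,:2].astype(np.float32)))
crop(c["img"],245,110,345,180,"pics/d.png",8)
```

```text
small 59 [ 0.6552 -0.0622  0.0287] 0.0155 wheel mid [ 0.6543 -0.0618  0.0126]
narrow 75 [ 0.6597 -0.1602  0.0289] 0.0159 wheel mid [ 0.6588 -0.1604  0.0128]
medium 91 [ 0.6506 -0.2553  0.029 ] 0.0159 wheel mid [ 0.6501 -0.2545  0.0126]
wide 46 [ 0.5569 -0.0448  0.0288] 0.0143 wheel mid [ 0.5563 -0.0443  0.0126]
1043 0.014633989218837726 ((0.5428782105445862, 0.21198242902755737), (0.26526686549186707, 0.0970420390367508), 81.29764556884766)
```

View pics/d.png

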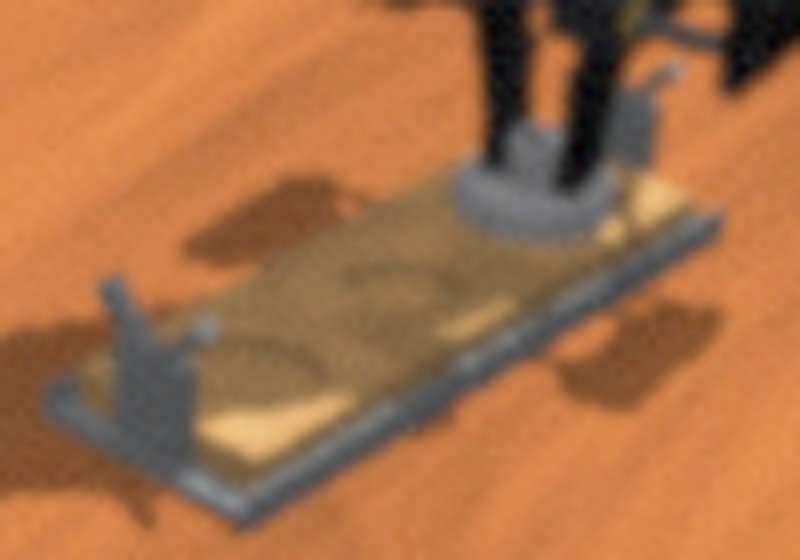

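```bash
python3 -m inch '[[0,0,0.06,0,0,0],[0,0,0.06,0,0,0],[0,0,0,0,0,0],[0,0,0,0,0,0]]'
python3 go.py 0.547 0.294 0.019
python3 -m inch '[[0,0,0,0,0,0],[0,0,0,0,0,0]]'
```

```text
time: 10.75
ee_pos: [0.5474, 0.2943, 0.0245]
eef_rot: [0.707, 0.707, 0.002, -0.0]
ft_force: [2.7, 5.5, -1.2]
width: 0.0211
pos [0.5474 0.2943 0.0245] yawY 0.04 tilt [0.0028 0.0018] units [-0.008 -0.011  0.138] w 0.0211 F [ 2.7  5.5 -1.2] t 10.75 j7 -0.86
time: 11.0
ee_pos: [0.5474, 0.2943, 0.0245]
eef_rot: [0.707, 0.707, 0.002, -0.0]
ft_force: [3.2, 4.8, -2.1]
width: 0.0212
```

```bash
python3 -m inch '[[0,0,0.06,0,0,0],[0,0,0.04,0,0,0],[0,0,0,0,0,0],[0,0,0,0,0,0]]'
python3 go.py 0.547 0.294 0.019
```

```text
time: 11.5
ee_pos: [0.5476, 0.2945, 0.0226]
eef_rot: [0.707, 0.707, 0.002, 0.0]
ft_force: [-4.9, -1.1, 19.3]
width: 0.0209
pos [0.5476 0.2945 0.0226] yawY 0.03 tilt [0.0022 0.0026] units [-0.012 -0.016  0.09 ] w 0.0209 F [-4.9 -1.1 19.3] t 11.5 j7 -0.86
```

Run:
```python
from h import *
c=camera("scene");P=cloud(c);d=c["depth"]>0
S=cv2.cvtColor(c["img"],cv2.COLOR_RGB2HSV)
crop(c["img"],285,100,345,145,"pics/e.png",13)
m=np.zeros(d.shape,bool);m[105:145,295:330]=1
g=m&d&(S[...,1]<60)&(S[...,2]>60)
for v in range(118,146,2):
    print(v,[(int(P[v,u,2]*1e4),int(P[v,u,1]*1e3)) if g[v,u] else 0 for u in range(298,330,2)])
```

```text
118 [0, 0, 0, 0, 0, 0, 0, 0, 0, 0, 0, 0, 0, 0, 0, 0]
120 [0, 0, 0, 0, 0, 0, 0, 0, 0, 0, 0, 0, 0, 0, 0, 0]
122 [0, 0, 0, 0, 0, 0, 0, 0, 0, 0, 0, 0, 0, (470, 332), 0, 0]
124 [0, 0, 0, 0, 0, 0, 0, 0, 0, 0, 0, 0, (364, 336), (399, 333), (420, 333), 0]
126 [0, 0, 0, 0, 0, 0, 0, 0, 0, 0, 0, 0, (342, 328), (353, 330), 0, 0]
128 [0, 0, 0, 0, 0, (401, 283), (382, 290), (385, 293), (384, 296), 0, 0, 0, (261, 332), (277, 332), 0, 0]
130 [0, 0, 0, 0, 0, (346, 282), (383, 279), (411, 278), (383, 286), 0, 0, 0, 0, (220, 331), 0, 0]
132 [0, 0, 0, (213, 286), 0, (280, 282), (320, 279), (323, 282), (332, 284), 0, 0, 0, 0, 0, 0, 0]
134 [0, 0, (214, 272), (207, 277), (204, 281), (230, 280), (272, 276), (294, 276), (279, 282), 0, (261, 292), (178, 309), 0, 0, 0, 0]
136 [0, 0, (194, 265), (210, 266), (206, 270), (212, 272), (211, 276), (213, 279), (208, 283), (239, 282), (213, 290), (214, 293), 0, 0, 0, 0]
138 [0, 0, 0, (172, 262), (191, 262), (224, 260), (197, 268), (203, 271), (211, 273), (188, 280), (204, 281), (171, 290), 0, 0, 0, 0]
140 [0, 0, 0, 0, 0, 0, 0, (177, 265), (159, 271), (161, 274), 0, 0, 0, 0, 0, (128, 300)]
142 [0, 0, 0, 0, 0, 0, 0, 0, 0, 0, 0, 0, 0, (121, 284), (117, 288), (66, 300)]
144 [0, 0, 0, 0, 0, 0, 0, 0, 0, 0, 0, (96, 271), (130, 269), (76, 281), 0, 0]
```

View pics/e.png

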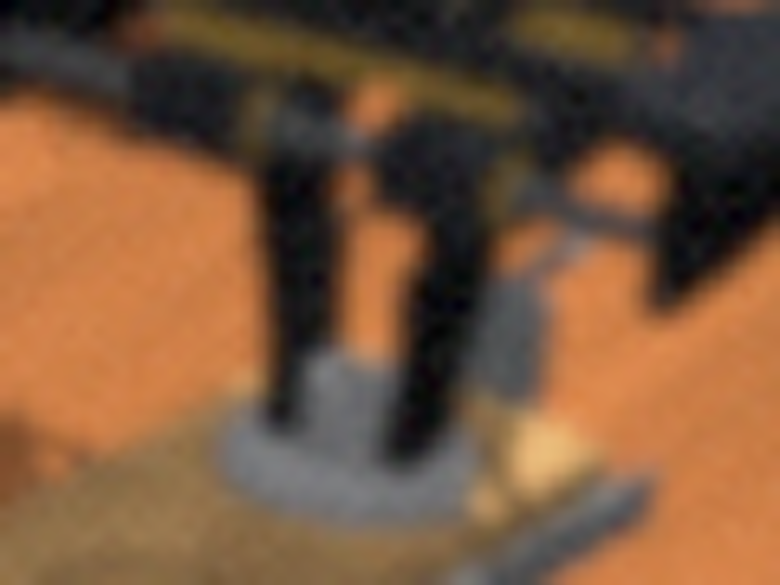

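```bash
python3 -m inch '[[0,0,-0.15,0,0,0],[0,0,-0.2,0,0,0],[0,0,-0.2,0,0,0],[0,0,0,0,0,0],[0,0,0,0,0,0]]'
python3 go.py 0.547 0.294 0.019
python3 - <<'E'
from h import *
c=camera("scene");np.savez("pics/s1.npz",img=c["img"],d=c["depth"])
crop(c["img"],245,90,345,165,"pics/f.png",8)
E
```

```text
time: 12.18
ee_pos: [0.5467, 0.2923, 0.0416]
eef_rot: [0.707, 0.707, -0.0, 0.0]
ft_force: [-0.0, 1.1, -2.1]
width: 0.0209
pos [0.5467 0.2923 0.0416] yawY -0.01 tilt [-0.0007 -0.0006] units [0.043 0.007 0.566] w 0.0209 F [-0.   1.1 -2.1] t 12.18 j7 -0.85
```

View pics/f.png

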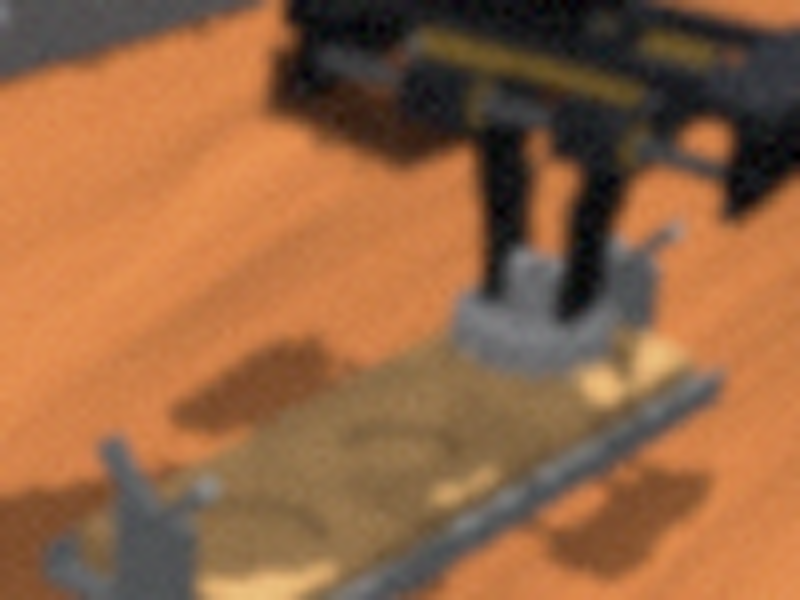

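Run:
```python
from h import *
c=camera("scene");P=cloud(c);d=c["depth"]>0
S=cv2.cvtColor(c["img"],cv2.COLOR_RGB2HSV)
for v in range(118,138,2):
    print(v,[(int(P[v,u,2]*1e4),int(P[v,u,0]*1e3),int(P[v,u,1]*1e3)) if S[v,u,1]<60 and S[v,u,2]>60 else 0 for u in range(300,324,2)])
m=np.zeros(d.shape,bool);m[115:140,298:326]=1
g=m&d&(S[...,1]<60)&(S[...,2]>55)&(P[...,2]>.02)&(P[...,2]<.044)
# table z near
t=d&(np.hypot(P[...,0]-.62,P[...,1]-.2)<.02);print("table",P[t][:,2].mean())
t=d&(np.hypot(P[...,0]-.5429,P[...,1]-.25)<.012);print("insert top",P[t][:,2].mean())
vv,uu=np.nonzero(g)
print(uu.min(),uu.max(),vv.min(),vv.max())
for z in(.035,.039): print(cast(c,uu.min(),127,z),cast(c,uu.max(),127,z))
```

```text
118 [0, 0, 0, 0, 0, 0, 0, 0, 0, 0, 0, 0]
120 [0, 0, 0, 0, 0, 0, 0, 0, 0, 0, 0, (475, 554, 339)]
122 [0, 0, 0, 0, (584, 538, 283), (584, 542, 287), (593, 548, 289), (581, 551, 294), 0, 0, 0, (440, 557, 334)]
124 [0, 0, 0, 0, (542, 540, 280), (590, 549, 275), (566, 551, 283), (565, 556, 286), 0, 0, 0, (380, 559, 333)]
126 [0, 0, (389, 523, 289), 0, (483, 541, 280), (518, 549, 277), (530, 554, 278), (531, 559, 281), 0, 0, (487, 569, 299), (321, 560, 332)]
128 [0, (382, 524, 276), (367, 527, 282), (404, 535, 279), (425, 542, 279), (455, 549, 277), (480, 556, 276), (474, 560, 281), 0, 0, (394, 567, 305), (241, 559, 335)]
130 [0, (389, 531, 264), (393, 536, 267), (383, 540, 272), (407, 546, 271), (402, 551, 276), (410, 556, 278), (423, 562, 279), (429, 567, 281), (385, 568, 292), (372, 571, 298), (174, 560, 336)]
132 [0, (336, 532, 263), (378, 541, 259), (388, 546, 261), (402, 552, 262), (396, 556, 266), (390, 560, 271), (413, 567, 270), (395, 570, 277), (396, 574, 280), (373, 577, 287), 0]
134 [0, 0, (332, 543, 256), (335, 547, 259), (374, 555, 256), (342, 557, 265), (376, 565, 263), (349, 567, 271), (378, 574, 269), (348, 576, 278), 0, 0]
136 [0, 0, 0, 0, (294, 554, 259), (276, 558, 266), (317, 566, 262), (295, 568, 269), 0, 0, 0, 0]
table -0.0010691739006784236
insert top 0.25614594472070434
302 325 123 136
[0.51830466 0.28721008 0.035     ] [0.57263425 0.32736507 0.035     ]
[0.52199661 0.28043446 0.039     ] [0.57589109 0.32026786 0.039     ]
```

```bash
python3 - <<'E'
from h import *
c=camera("top")
print(cast(c,95+243/4.5,160+205/4.5,.0675), "exp y", .2915-.0008-.029)
print(cast(c,95+262/4.5,160+222/4.5,.0275), "exp y", .2941-.0008-.029)
crop(c["img"],95,160,265,270,"pics/g_top.png",4.5)
E
python3 go.py 0.55 0.295 0.019
```

```text
[0.55335573 0.25795323 0.0675    ] exp y 0.26169999999999993
[0.55006561 0.25972471 0.0275    ] exp y 0.2642999999999999
pos [0.5467 0.2925 0.0417] yawY -0.0 tilt [-0.0005 -0.0006] units [0.062 0.082 0.567] w 0.0213 F [ 0.8 -0.4 -3.7] t 12.32 j7 -0.85
```

View pics/g_top.png

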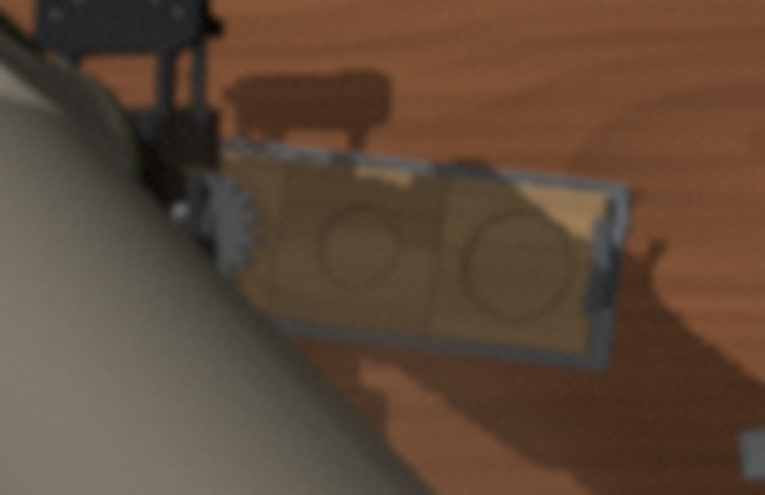

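Run:
```python
from h import *
c=camera("top");im=c["img"][190:230,125:160]
crop(c["img"],125,190,165,230,"pics/h_top.png",15)
```

```text
(no output)
```

View pics/h_top.png

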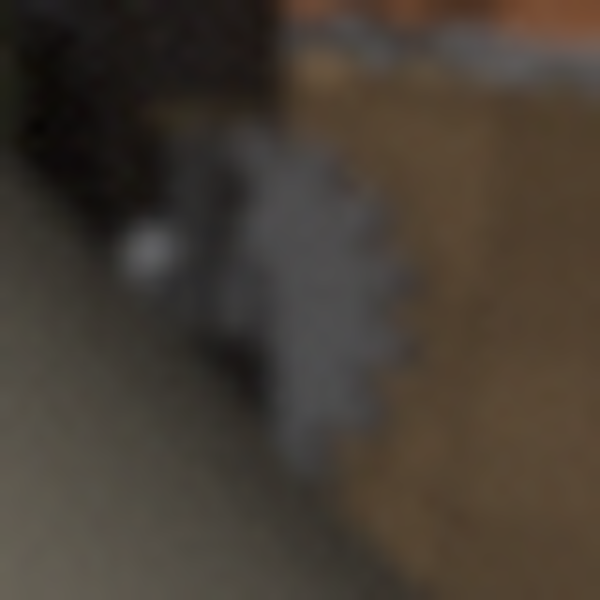

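```bash
python3 - <<'E'
from h import *
from scipy.optimize import least_squares
c=camera("top")
T=np.array([(330,140),(382,195),(412,275),(410,352),(375,425),(318,470)],float)
q=np.array([cast(c,125+(u+.5)/15-.5,190+(v+.5)/15-.5,.040)[:2] for u,v in T])
r=least_squares(lambda p:np.hypot(*(q-p).T)-.029,[.55,.29]);print(r.x,r.fun)
# ditto pockets in first picture, half-pixel corrected, mid-chamfer plane; S and M rims
for n,z in(("z.014",.014),("z.004",.004)):
  print(n,[cast(c,110+(u+.5)/5.7-.5,180+(v+.5)/5.7-.5,z)[:2].round(4) for u,v in((179,175),(368,198),(571,221))])
E
python3 go.py 0.55 0.295 0.019
```

```text
[0.54747635 0.28742952] [ 0.00025519 -0.00028718 -0.00029194  0.00024392  0.00043865 -0.00037284]
z.014 [array([0.5502, 0.2914]), array([0.5394, 0.2155]), array([0.5287, 0.1345])]
z.004 [array([0.5514, 0.2945]), array([0.5406, 0.2178]), array([0.5297, 0.136 ])]
pos [0.5468 0.2927 0.0419] yawY 0.0 tilt [-0.0003 -0.0004] units [0.058 0.08  0.572] w 0.021 F [-0.6 -0.7 -3.3] t 12.43 j7 -0.85
```

```bash
python3 -m inch '[[0.2,0.07,0,0,0,0],[0,0,0.15,0,0,0],[0,0,0.1,0,0,0],[0,0,0,0,0,0],[0,0,0,0,0,0]]'
python3 go.py 0.5496 0.3006 0.019
python3 -m inch '[[0,0,0.08,0,0,0],[0,0,0,0,0,0],[0,0,0,0,0,0]]'
python3 -m inch '[[0,0,0.08,0,0,0],[0,0,0,0,0,0],[0,0,0,0,0,0]]'
python3 go.py 0.5496 0.3006 0.019
```

```text
time: 13.05
ee_pos: [0.5498, 0.3006, 0.0321]
eef_rot: [0.707, 0.707, -0.0, 0.0]
ft_force: [0.4, -0.2, -2.9]
width: 0.0211
pos [0.5498 0.3006 0.0321] yawY -0.01 tilt [-0.0001  0.0001] units [-0.001 -0.006  0.328] w 0.0211 F [ 0.4 -0.2 -2.9] t 13.05 j7 -0.86
time: 13.42
ee_pos: [0.5498, 0.3008, 0.0289]
eef_rot: [0.707, 0.707, -0.0, 0.0]
ft_force: [0.4, 0.6, -2.4]
width: 0.0212
time: 13.8
ee_pos: [0.5498, 0.3008, 0.0257]
eef_rot: [0.707, 0.707, -0.0, 0.0]
ft_force: [0.1, 0.8, -2.7]
width: 0.0211
pos [0.5498 0.3008 0.0257] yawY 0.0 tilt [-0.0001  0.    ] units [-0.004 -0.004  0.168] w 0.0211 F [ 0.1  0.8 -2.7] t 13.8 j7 -0.87
```

```bash
for i in 1; do python3 -m inch '[[0,0,0.06,0,0,0],[0,0,0,0,0,0],[0,0,0,0,0,0]]'; python3 -m inch '[[0,0,0.06,0,0,0],[0,0,0,0,0,0],[0,0,0,0,0,0]]'; done
python3 go.py 0.5496 0.3006 0.019
```

```text
time: 14.18
ee_pos: [0.5497, 0.3008, 0.0233]
eef_rot: [0.707, 0.707, -0.0, 0.0]
ft_force: [-0.2, 0.6, -3.0]
width: 0.0209
time: 14.55
ee_pos: [0.55, 0.3009, 0.0227]
eef_rot: [0.707, 0.707, 0.0, 0.0]
ft_force: [-5.8, -4.8, 14.2]
width: 0.0213
pos [0.55   0.3009 0.0227] yawY -0.01 tilt [-0.0005  0.0009] units [-0.007 -0.01   0.091] w 0.0213 F [-5.8 -4.8 14.2] t 14.55 j7 -0.87
```

Run:
```python
from h import *
s=read_state();print(s["ft_force"],s["torque"],s["joint_torque"].round(1))
c=camera("scene");crop(c["img"],245,80,365,170,"pics/i.png",6.6)
c=camera("top");crop(c["img"],95,160,195,235,"pics/i_top.png",8)
```

```text
[-5.81971519 -4.81148053 14.18370644] [-1.10298404  1.29891826 -0.07069387] [ -0.7 -60.  -12.2 -30.5   0.5  -2.6   0. ]
```

View pics/i.png

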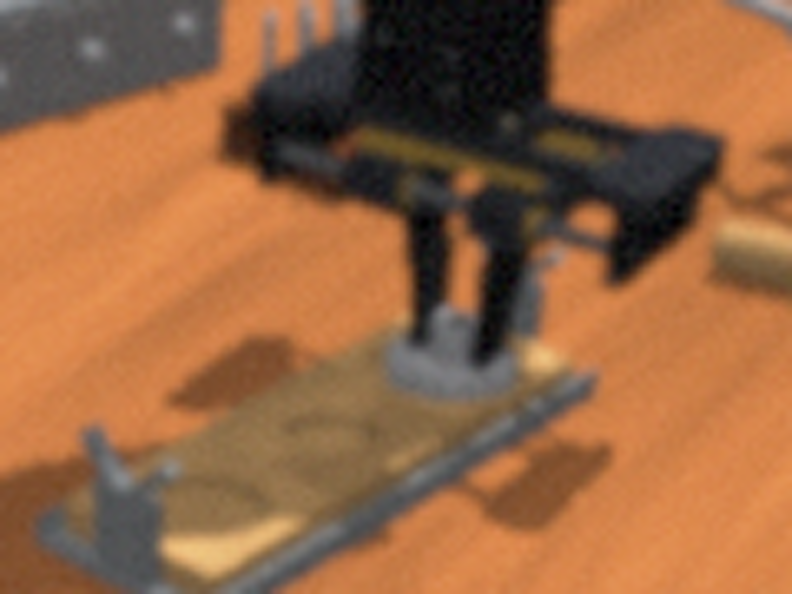

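View pics/i_top.png

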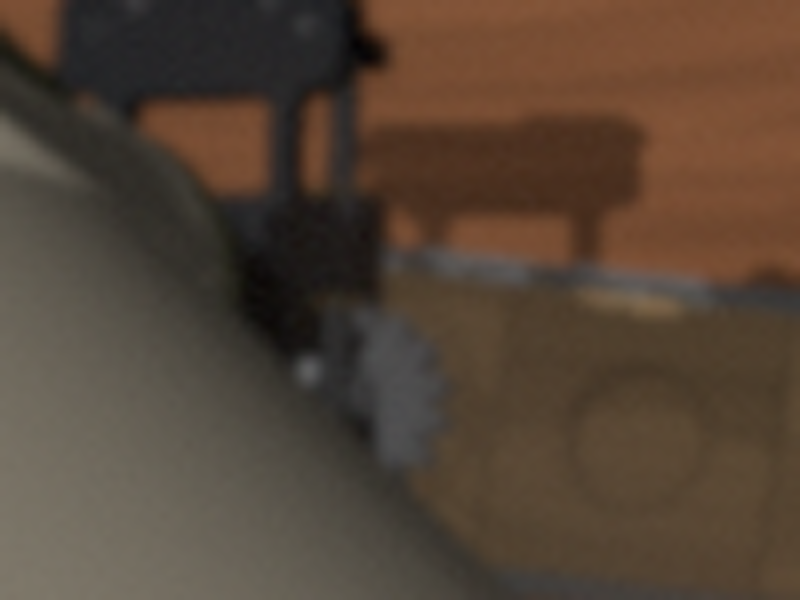

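The descent stops at TCP z≈0.0226 at three different xy positions. I'll release here, with the gear only a few mm above the floor, back off and look.

```bash
python3 -m inch '[[0,0,-0.04,0,0,0],[0,0,0,0,0,0]]'
python3 -m inch '[[0,0,0,0,0,0],[0,0,0,0,0,0],[0,0,0,0,0,0],[0,0,0,0,0,0]]' 0
python3 go.py 0.65 -0.057 0.14
python3 -m inch '[[0,0,-0.5,0,0,0],[0,0,-0.8,0,0,0],[0,0,-0.8,0,0,0],[0,0,-0.8,0,0,0],[-1,0.2,0,0,0,0]]'
python3 -m inch '[[-1,0.3,0,0,0,0],[-1,0.3,0,0,0,0],[-1,0.3,0,0,0,0],[-1,0.3,0,0,0,0],[0,0,0,0,0,0]]'
python3 - <<'E'
from h import *
c=camera("scene");crop(c["img"],245,80,365,170,"pics/j.png",6.6)
c=camera("top");crop(c["img"],95,170,250,260,"pics/j_top.png",5.1)
E
```

```text
time: 14.9
ee_pos: [0.55, 0.3008, 0.0228]
eef_rot: [0.707, 0.707, 0.0, 0.0]
ft_force: [-1.6, -0.8, 2.4]
width: 0.0212
time: 15.4
ee_pos: [0.5497, 0.3009, 0.0226]
eef_rot: [0.707, 0.707, 0.0, -0.0]
ft_force: [0.0, -0.5, 2.2]
width: 0.0425
pos [0.5497 0.3009 0.0226] yawY 0.01 tilt [ 0.0001 -0.    ] units [-8.947  2.506 -2.936] w 0.0425 F [ 0.  -0.5  2.2] t 15.4 j7 -0.87
time: 16.02
ee_pos: [0.5577, 0.265, 0.1431]
eef_rot: [0.705, 0.709, 0.003, 0.0]
ft_force: [0.9, -1.0, -0.4]
width: 0.0436
time: 16.65
ee_pos: [0.6071, 0.0962, 0.1395]
eef_rot: [0.709, 0.705, -0.0, 0.001]
ft_force: [-0.2, 0.5, 0.3]
width: 0.0436
```

View pics/j.png

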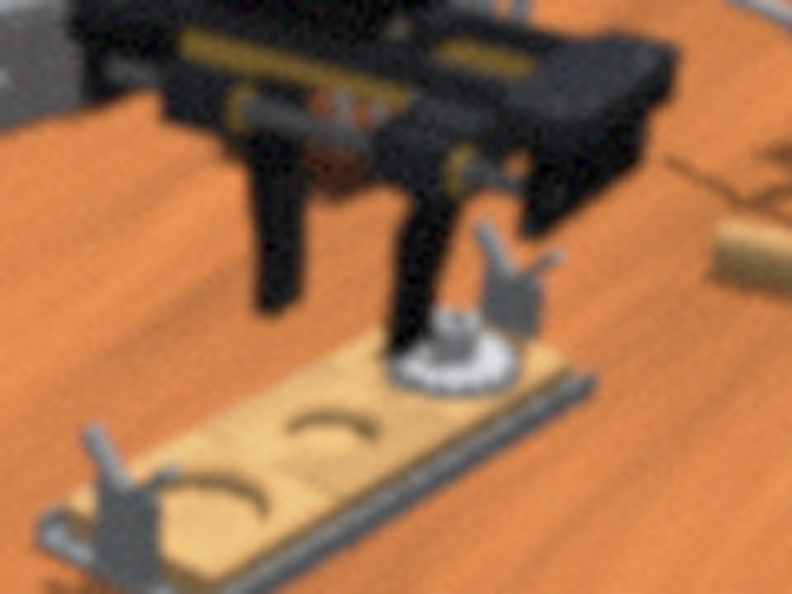

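View pics/j_top.png

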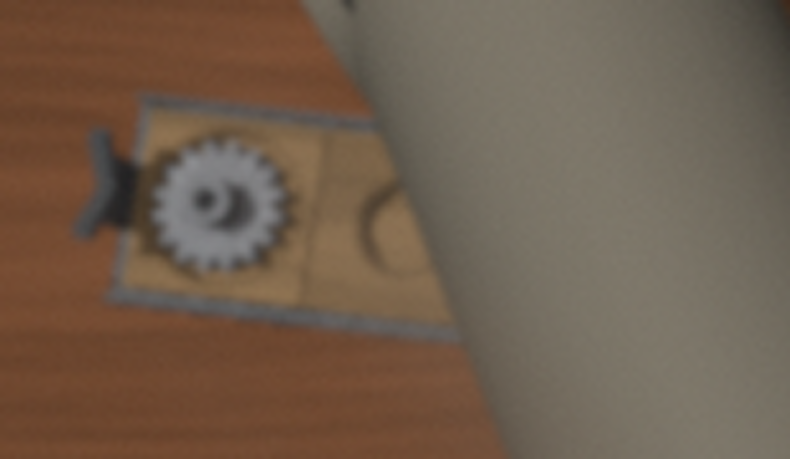

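Run:
```python
from h import *
c=camera("top");P=cloud(c);np.savez("pics/t1.npz",P=P,img=c["img"])
u=lambda x:int(95+x/5.1);v=lambda y:int(170+y/5.1)
for n,x,y in(("boss",206,201),("wheelR",265,205),("wheelB",220,250),("wheelT",222,158),("wheelL",168,205),("insert tl",155,125),("insert br",290,290),("Sfloor",390,230),("floorgapR",296,215)):
    q=P[v(y)-1:v(y)+2,u(x)-1:u(x)+2].reshape(-1,3);print(n,np.median(q,0).round(4))
# wheel centre from wheel-height pixels
b=(P[...,2]>.013)
g=c["img"].astype(int);S=cv2.cvtColor(c["img"],cv2.COLOR_RGB2HSV)
m=np.zeros(b.shape,np.uint8);m[190:226,118:156]=1
k=(m>0)&(S[...,1]<50)
n,l,st,ce=cv2.connectedComponentsWithStats(k.astype(np.uint8));i=1+st[1:,4].argmax();print(st[i])
(cx,cy),r=cv2.minEnclosingCircle(np.argwhere(l==i)[:,::-1].astype(np.float32));print(cx,cy,r)
for z in(.016,.021):print(cast(c,cx,cy,z)[:2].round(4))
```

```text
boss [0.5499 0.297  0.0408]
wheelR [0.5496 0.2772 0.0232]
wheelB [0.5296 0.2954 0.0214]
wheelT [0.5727 0.2955 0.0226]
wheelL [0.5506 0.3216 0.02  ]
insert tl [0.5874 0.3273 0.0198]
insert br [0.5133 0.266  0.0206]
Sfloor [0.5386 0.2239 0.0081]
floorgapR [0.5454 0.2633 0.0161]
[124 197  27  26 521]
137.1413116455078 209.7391357421875 13.334468841552734
[0.5514 0.2997]
[0.5507 0.2981]
```

The insert's top face actually reads z≈0.020 because it sits on the case's base plate. So the stop at 0.0226 was the pocket floor, and the gear is seated: wheel 2.5 mm above the insert, centred in the pocket at (220,205). The medium gear is next.

```bash
python3 go.py 0.6463 -0.2501 0.11
python3 -m inch '[[-0.9,0,0,0,0,0],[-1,0.1,0,0,0,0],[-1,0.1,0,0,0,0],[-1,0.1,0,0,0,0],[-1,0.1,0,0,0,0]]'
python3 -m inch '[[-1,0.1,0,0,0,0],[-1,0.1,0,0,0,0],[-1,0.1,0,0,0,0],[0,0,0,0,0,0],[0,0,0,0,0,0]]'
python3 go.py 0.6463 -0.2501 0.06
```

```text
pos [0.6056 0.102  0.1395] yawY 0.07 tilt [0.0007 0.0007] units [-8.805  1.007  0.732] w 0.0435 F [ 0.4 -0.2  0.1] t 16.8 j7 -0.45
time: 17.42
ee_pos: [0.622, -0.0944, 0.1392]
eef_rot: [0.706, 0.708, 0.0, 0.0]
ft_force: [0.5, 1.7, -0.1]
width: 0.0436
time: 18.05
ee_pos: [0.6342, -0.2129, 0.1389]
eef_rot: [0.706, 0.708, 0.001, -0.0]
ft_force: [-0.4, 0.2, -0.0]
width: 0.0433
pos [ 0.6342 -0.2129  0.1389] yawY 0.14 tilt [0.0012 0.0004] units [-0.933  0.298  1.97 ] w 0.0433 F [-0.4  0.2 -0. ] t 18.05 j7 0.07
```

```bash
python3 -m inch '[[-0.9,0.27,0,0,0,0],[0,0,0.6,0,0,0],[0,0,0.7,0,0,0],[0,0,0.6,0,0,0],[0,0,0,0,0,0]]'
python3 -m inch '[[0,0,0,0,0,0]]'
python3 go.py 0.6463 -0.2501 0.015
```

```text
time: 18.68
ee_pos: [0.6439, -0.2485, 0.061]
eef_rot: [0.706, 0.708, -0.0, -0.002]
ft_force: [0.1, -0.1, 0.9]
width: 0.0436
time: 18.8
ee_pos: [0.6455, -0.25, 0.064]
eef_rot: [0.707, 0.708, 0.001, 0.001]
ft_force: [0.8, 0.5, -0.5]
width: 0.0434
pos [ 0.6455 -0.25    0.064 ] yawY 0.09 tilt [-0.      0.0015] units [-1.000e-03  1.800e-02  1.225e+00] w 0.0434 F [ 0.8  0.5 -0.5] t 18.8 j7 0.09
```

```bash
python3 -m inch '[[0,0.02,0.5,0,0,0],[0,0,0.4,0,0,0],[0,0,0.3,0,0,0],[0,0,0,0,0,0],[0,0,0,0,0,0]]'
python3 -m inch '[[0,0,0,0,0,0],[0,0,0,0,0,0],[0,0,0,0,0,0],[0,0,0,0,0,0],[0,0,0,0,0,0]]' -1 30
python3 go.py 0.5282 0.1349 0.115
```

```text
time: 19.42
ee_pos: [0.6453, -0.2512, 0.0143]
eef_rot: [0.707, 0.707, -0.0, -0.0]
ft_force: [-0.1, -0.8, -0.3]
width: 0.044
time: 20.05
ee_pos: [0.6455, -0.2513, 0.0147]
eef_rot: [0.707, 0.707, 0.0, 0.0]
ft_force: [0.6, -0.7, 0.5]
width: 0.0211
pos [ 0.6455 -0.2513  0.0147] yawY -0.0 tilt [-0.0002  0.0003] units [ 9.654 -2.931 -2.511] w 0.0211 F [ 0.6 -0.7  0.5] t 20.05 j7 0.07
```

```bash
python3 -m inch '[[0,0,-0.4,0,0,0],[0,0,-0.7,0,0,0],[0,0,-0.7,0,0,0],[0.4,-0.1,-0.7,0,0,0],[0.8,-0.2,0,0,0,0]]'
python3 -m inch '[[1,-0.3,0,0,0,0],[1,-0.3,0,0,0,0],[1,-0.3,0,0,0,0],[1,-0.3,0,0,0,0],[1,-0.3,0,0,0,0]]'
python3 -m inch '[[1,-0.3,0,0,0,0],[1,-0.3,0,0,0,0],[1,-0.3,0,0,0,0],[0.4,-0.2,0,0,0,0],[0,0,0,0,0,0]]'
python3 -m inch '[[0,0,0,0,0,0],[0,0,0,0,0,0]]'
python3 go.py 0.5282 0.1349 0.05
```

```text
time: 20.68
ee_pos: [0.6346, -0.2044, 0.1182]
eef_rot: [0.708, 0.706, 0.001, 0.002]
ft_force: [0.4, 0.5, -2.6]
width: 0.0214
time: 21.3
ee_pos: [0.5729, -0.0019, 0.1156]
eef_rot: [0.707, 0.707, 0.0, 0.0]
ft_force: [1.6, 0.3, -0.9]
width: 0.0209
time: 21.92
ee_pos: [0.5291, 0.1334, 0.1151]
eef_rot: [0.706, 0.708, 0.0, 0.0]
ft_force: [0.3, -1.3, -1.7]
width: 0.0213
time: 22.18
ee_pos: [0.5299, 0.1311, 0.1145]
eef_rot: [0.708, 0.706, -0.0, 0.0]
ft_force: [0.1, -0.9, -0.6]
width: 0.0207
pos [0.5299 0.1311 0.1145] yawY -0.14 tilt [-0.0006 -0.    ] units [ 0.095 -0.044  1.612] w 0.0207 F [ 0.1 -0.9 -0.6] t 22.18 j7 -0.52
```

```bash
python3 -m inch '[[0.08,-0.04,0.4,0,0,0],[0,0,0.6,0,0,0],[0,0,0.5,0,0,0],[0,0,0,0,0,0],[0,0,0,0,0,0]]'
python3 go.py 0.5282 0.1345 0.0230
python3 - <<'E'
from h import *
c=camera("scene");crop(c["img"],245,80,365,170,"pics/k.png",6.6)
c=camera("top");crop(c["img"],95,170,250,260,"pics/k_top.png",5.1)
E
```

```text
time: 22.8
ee_pos: [0.5281, 0.1362, 0.0549]
eef_rot: [0.707, 0.707, 0.0, 0.0]
ft_force: [0.1, 0.1, -1.3]
width: 0.021
pos [0.5281 0.1362 0.0549] yawY 0.0 tilt [0.0003 0.0004] units [-0.043  0.003  0.798] w 0.021 F [ 0.1  0.1 -1.3] t 22.8 j7 -0.57
```

View pics/k.png

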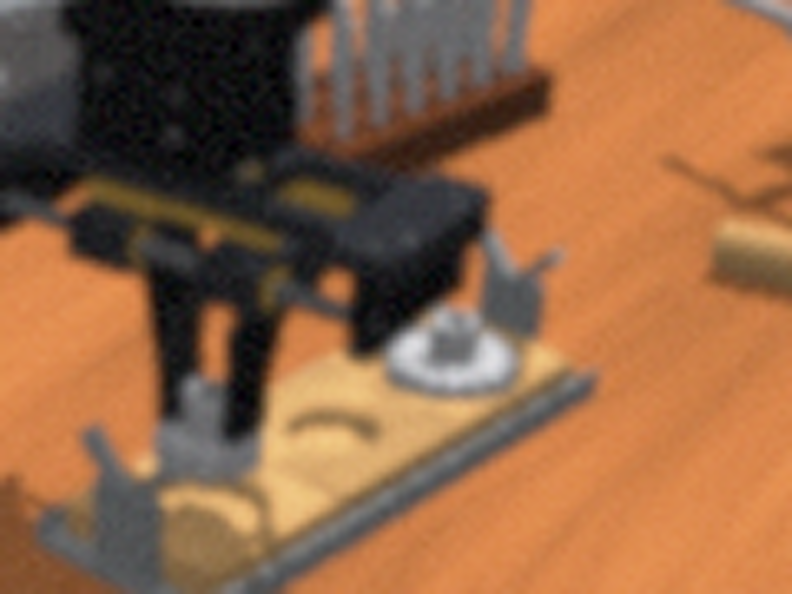

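View pics/k_top.png

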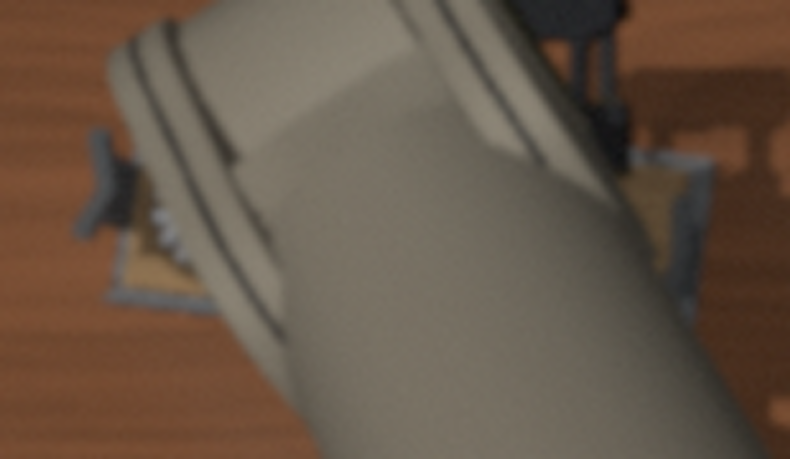

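```bash
python3 -m inch '[[-0.04,0,0.3,0,0,0],[0,0,0.2,0,0,0],[0,0,0,0,0,0],[0,0,0,0,0,0]]'
python3 -m inch '[[0,0,0.12,0,0,0],[0,0,0.1,0,0,0],[0,0,0.06,0,0,0],[0,0,0,0,0,0],[0,0,0,0,0,0]]'
python3 go.py 0.5282 0.1345 0.0230
```

```text
time: 23.4
ee_pos: [0.5278, 0.1345, 0.0346]
eef_rot: [0.707, 0.707, 0.0, -0.0]
ft_force: [-0.0, 0.4, -1.2]
width: 0.0208
time: 24.02
ee_pos: [0.5277, 0.1343, 0.0245]
eef_rot: [0.707, 0.707, -0.0, 0.0]
ft_force: [-6.9, -3.2, 16.0]
width: 0.0207
pos [0.5277 0.1343 0.0245] yawY -0.0 tilt [-0.0011 -0.0001] units [0.005 0.012 0.037] w 0.0207 F [-6.9 -3.2 16. ] t 24.02 j7 -0.6
```

```bash
python3 -m inch '[[0,0,-0.03,0,0,0],[0,0,0,0,0,0],[0,0,0,0,0,0]]'
python3 -m inch '[[0,0,0,0,0,0],[0,0,0,0,0,0],[0,0,0,0,0,0],[0,0,0,0,0,0]]' 0
python3 -m inch '[[0,0,-0.5,0,0,0],[0,0,-0.8,0,0,0],[0,0,-0.8,0,0,0],[0,0,-0.8,0,0,0],[-1,0.4,0,0,0,0]]'
python3 -m inch '[[-1,0.4,0,0,0,0],[-1,0.4,0,0,0,0],[-1,0.4,0,0,0,0],[-0.8,0.4,0,0,0,0],[0,0,0,0,0,0]]'
python3 go.py 0.6505 -0.0571 0.06
python3 - <<'E'
from h import *
c=camera("scene");crop(c["img"],245,80,365,170,"pics/l.png",6.6)
c=camera("top");crop(c["img"],95,170,250,260,"pics/l_top.png",5.1)
P=cloud(c);np.savez("pics/t2.npz",P=P,img=c["img"])
E
```

```text
time: 24.4
ee_pos: [0.5279, 0.1344, 0.0246]
eef_rot: [0.707, 0.707, 0.0, 0.0]
ft_force: [-0.1, -0.7, 1.6]
width: 0.0207
time: 24.9
ee_pos: [0.5278, 0.1343, 0.0245]
eef_rot: [0.707, 0.707, -0.0, 0.0]
ft_force: [-0.1, -0.4, 0.6]
width: 0.0425
time: 25.52
ee_pos: [0.5448, 0.0981, 0.1452]
eef_rot: [0.705, 0.709, 0.003, 0.002]
ft_force: [0.7, -1.0, 0.1]
width: 0.0439
time: 26.15
ee_pos: [0.6085, -0.061, 0.1416]
eef_rot: [0.709, 0.705, 0.0, 0.001]
ft_force: [-0.7, 0.4, -0.8]
width: 0.0435
pos [ 0.6085 -0.061   0.1416] yawY -0.27 tilt [-0.0007  0.001 ] units [0.104 1.047 2.04 ] w 0.0435 F [-0.7  0.4 -0.8] t 26.15 j7 -0.17
```

View pics/l.png

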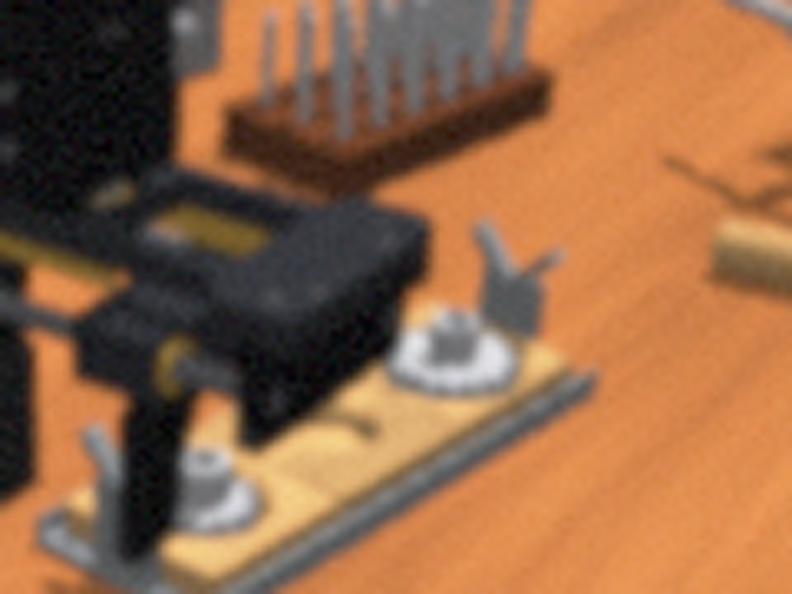

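View pics/l_top.png

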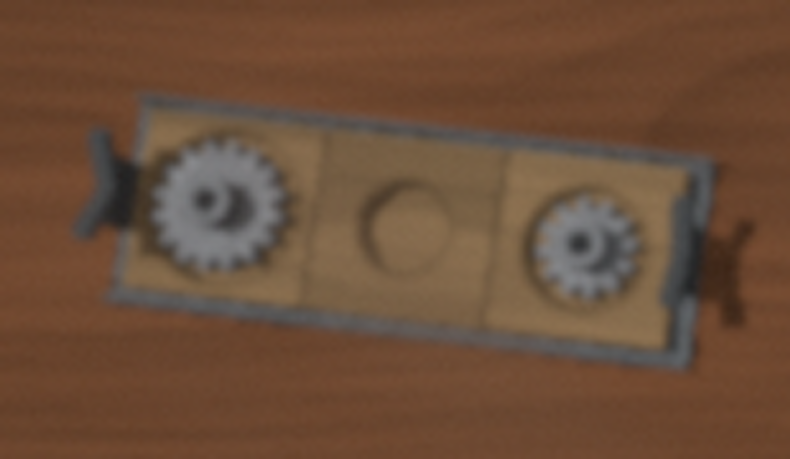

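Run:
```python
from h import *
D=np.load("pics/t2.npz");P=D["P"];S=cv2.cvtColor(D["img"],cv2.COLOR_RGB2HSV)
def reg(x0,y0,x1,y1):
    m=np.zeros(P.shape[:2],bool);m[int(170+y0/5.1):int(170+y1/5.1),int(95+x0/5.1):int(95+x1/5.1)]=1;return m
for n,b in(("L",(140,125,300,285)),("M",(525,180,645,315))):
    m=reg(*b)&(S[...,1]<50)&(P[...,2]<.03)&(P[...,2]>.012);q=P[m]
    A=np.c_[q[:,:2]-q[:,:2].mean(0),np.ones(len(q))];f=np.linalg.lstsq(A,q[:,2],rcond=None)[0]
    print(n,len(q),"z",np.median(q[:,2]).round(4),"slope",f[:2].round(3),"mid",((q.max(0)+q.min(0))/2).round(4))
    bb=reg(*b)&(P[...,2]>.034);print("  boss",bb.sum(),P[bb].mean(0).round(4))
for n,b in(("insS top",(400,150,490,170)),("insS bot",(320,290,480,310)),("Sfloor",(385,210,430,255)),("insM bot",(520,315,640,335)),("insL",(250,285,300,300)),("bench",(300,380,500,420))):
    print(n,np.median(P[reg(*b)],0).round(4))
```

```text
L 401 z 0.0216 slope [-0.002  0.004] mid [0.5511 0.2989 0.0207]
  boss 83 [0.5462 0.2855 0.076 ]
M 187 z 0.0213 slope [0.031 0.017] mid [0.5289 0.134  0.0208]
  boss 78 [0.522  0.1237 0.1045]
insS top [0.5691 0.1972 0.0199]
insS bot [0.5092 0.2173 0.0198]
Sfloor [0.5384 0.2167 0.0102]
insM bot [0.4966 0.1387 0.0199]
insL [0.5137 0.2732 0.0191]
bench [ 4.652e-01  2.207e-01 -3.000e-04]
```

Both gears are flat, with wheel tops at z≈0.0215 against an insert top of 0.020 and a floor of 0.010. Now the small gear.

```bash
python3 go.py 0.6508 -0.0571 0.06
python3 -m inch '[[0.1,0.5,0.5,0,0,0],[0,0.52,0.5,0,0,0],[0,0,0.5,0,0,0],[0,0,0.5,0,0,0],[0,0,0,0,0,0]]'
python3 -m inch '[[0,0,0,0,0,0]]'
python3 go.py 0.6508 -0.0571 0.0145
```

```text
pos [ 0.6078 -0.057   0.1415] yawY 0.01 tilt [0.0007 0.0007] units [-0.004  1.073  2.04 ] w 0.0438 F [-0.5  0.3 -0.6] t 26.25 j7 -0.17
time: 26.88
ee_pos: [0.6468, -0.0534, 0.059]
eef_rot: [0.707, 0.707, -0.001, -0.001]
ft_force: [-0.5, 0.2, -0.4]
width: 0.0432
time: 27.0
ee_pos: [0.6486, -0.0536, 0.0614]
eef_rot: [0.707, 0.707, 0.0, 0.0]
ft_force: [-0.0, -0.0, 1.5]
width: 0.0434
pos [ 0.6486 -0.0536  0.0614] yawY -0.0 tilt [-0.0002  0.0008] units [-0.087  0.053  1.172] w 0.0434 F [-0.  -0.   1.5] t 27.0 j7 -0.22
```

```bash
python3 -m inch '[[-0.09,0.05,0.45,0,0,0],[0,0,0.4,0,0,0],[0,0,0.3,0,0,0],[0,0,0,0,0,0],[0,0,0,0,0,0]]'
python3 go.py 0.6508 -0.0571 0.0145
python3 -m inch '[[0,0,0,0,0,0],[0,0,0,0,0,0],[0,0,0,0,0,0],[0,0,0,0,0,0],[0,0,0,0,0,0]]' -1 30
python3 go.py 0.5387 0.2145 0.11
```

```text
time: 27.62
ee_pos: [0.6508, -0.057, 0.0148]
eef_rot: [0.707, 0.707, 0.0, 0.0]
ft_force: [0.9, 0.1, 0.4]
width: 0.0435
pos [ 0.6508 -0.057   0.0148] yawY 0.01 tilt [0.0001 0.0004] units [-0.002 -0.001  0.008] w 0.0435 F [0.9 0.1 0.4] t 27.62 j7 -0.24
time: 28.25
ee_pos: [0.6507, -0.0573, 0.0148]
eef_rot: [0.707, 0.707, 0.0, 0.0]
ft_force: [-0.3, -0.6, 2.2]
width: 0.0209
pos [ 0.6507 -0.0573  0.0148] yawY -0.0 tilt [-0.0001  0.0004] units [ 6.793 -2.8   -2.382] w 0.0209 F [-0.3 -0.6  2.2] t 28.25 j7 -0.24
```

```bash
python3 -m inch '[[0,0,-0.4,0,0,0],[0,0,-0.7,0,0,0],[0,0,-0.7,0,0,0],[0.3,-0.2,-0.6,0,0,0],[0.7,-0.3,0,0,0,0]]'
python3 -m inch '[[1,-0.4,0,0,0,0],[1,-0.4,0,0,0,0],[1,-0.4,0,0,0,0],[1,-0.4,0,0,0,0],[1,-0.4,0,0,0,0]]'
python3 -m inch '[[0.79,-0.3,0,0,0,0],[0,0,0,0,0,0],[0,0,0,0,0,0],[0,0,0,0,0,0]]'
python3 go.py 0.5387 0.2145 0.06
```

```text
time: 28.88
ee_pos: [0.6319, -0.0181, 0.1137]
eef_rot: [0.708, 0.706, 0.001, 0.002]
ft_force: [0.5, 0.9, -2.3]
width: 0.0209
time: 29.5
ee_pos: [0.55, 0.1841, 0.1116]
eef_rot: [0.707, 0.707, 0.0, 0.0]
ft_force: [0.5, -0.4, -1.0]
width: 0.021
time: 30.0
ee_pos: [0.5392, 0.213, 0.1107]
eef_rot: [0.708, 0.706, -0.0, 0.0]
ft_force: [0.0, 0.4, -1.0]
width: 0.0213
pos [0.5392 0.213  0.1107] yawY -0.11 tilt [-0.0006  0.0003] units [ 0.037 -0.013  1.267] w 0.0213 F [ 0.   0.4 -1. ] t 30.0 j7 -0.68
```

```bash
python3 -m inch '[[0.03,-0.01,0.4,0,0,0],[0,0,0.6,0,0,0],[0,0,0.4,0,0,0],[0,0,0,0,0,0],[0,0,0,0,0,0]]'
python3 go.py 0.5387 0.2145 0.0245
python3 - <<'E'
from h import *
c=camera("scene");crop(c["img"],245,80,365,170,"pics/m.png",6.6)
c=camera("top");crop(c["img"],95,170,250,260,"pics/m_top.png",5.1)
E
```

```text
time: 30.62
ee_pos: [0.5385, 0.2158, 0.055]
eef_rot: [0.707, 0.707, 0.0, 0.0]
ft_force: [1.0, 0.2, 0.1]
width: 0.0209
pos [0.5385 0.2158 0.055 ] yawY 0.0 tilt [0.0003 0.0005] units [-0.033  0.005  0.762] w 0.0209 F [1.  0.2 0.1] t 30.62 j7 -0.72
```

View pics/m.png

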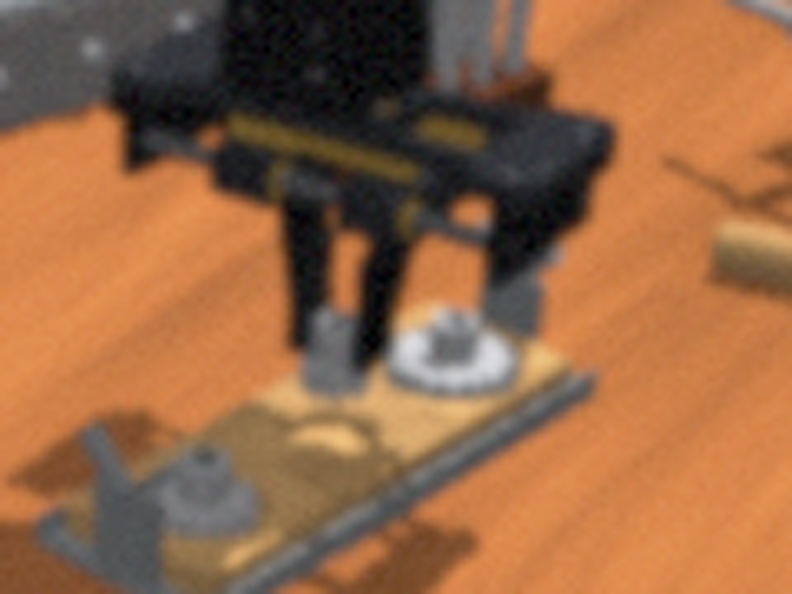

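The small gear hangs at (335,370), above its pocket at (335,430). Lowering.

```bash
python3 -m inch '[[-0.03,0,0.3,0,0,0],[0,0,0.2,0,0,0],[0,0,0,0,0,0],[0,0,0,0,0,0]]'
python3 -m inch '[[0,0,0.1,0,0,0],[0,0,0.08,0,0,0],[0,0,0.06,0,0,0],[0,0,0,0,0,0],[0,0,0,0,0,0]]'
python3 go.py 0.5387 0.2145 0.0245
```

```text
time: 31.22
ee_pos: [0.5382, 0.2145, 0.0346]
eef_rot: [0.707, 0.707, 0.0, -0.0]
ft_force: [0.3, -0.2, -0.9]
width: 0.0211
time: 31.85
ee_pos: [0.5382, 0.2144, 0.0249]
eef_rot: [0.707, 0.707, 0.0, 0.0]
ft_force: [0.0, -0.4, -0.8]
width: 0.0211
pos [0.5382 0.2144 0.0249] yawY 0.0 tilt [-0.      0.0001] units [0.003 0.013 0.01 ] w 0.0211 F [ 0.  -0.4 -0.8] t 31.85 j7 -0.74
```

```bash
python3 -m inch '[[0,0,0.02,0,0,0],[0,0,0,0,0,0],[0,0,0,0,0,0]]'
python3 -m inch '[[0,0,0,0,0,0],[0,0,0,0,0,0],[0,0,0,0,0,0],[0,0,0,0,0,0]]' 0
python3 -m inch '[[0,0,-0.5,0,0,0],[0,0,-0.8,0,0,0],[0,0,-0.8,0,0,0],[0,0,-0.8,0,0,0],[-0.9,-0.2,0,0,0,0]]'
python3 -m inch '[[-1,-0.3,0,0,0,0],[-1,-0.3,0,0,0,0],[-1,-0.3,0,0,0,0],[-1,-0.3,0,0,0,0],[-1,-0.3,0,0,0,0]]'
python3 -m inch '[[-1,-0.2,0,0,0,0],[-0.9,-0.2,0,0,0,0],[-0.5,0,0,0,0,-0.036],[0,0,0,0,0,0],[0,0,0,0,0,0]]'
python3 go.py 0.4440 -0.132 0.06
python3 - <<'E'
from h import *
c=camera("top");crop(c["img"],95,170,250,260,"pics/n_top.png",5.1)
P=cloud(c);S=cv2.cvtColor(c["img"],cv2.COLOR_RGB2HSV)
def reg(x0,y0,x1,y1):
    m=np.zeros(P.shape[:2],bool);m[int(170+y0/5.1):int(170+y1/5.1),int(95+x0/5.1):int(95+x1/5.1)]=1;return m
for n,b in(("L",(140,125,300,285)),("S",(350,170,460,290)),("M",(525,180,645,315))):
    m=reg(*b)&(S[...,1]<50)&(P[...,2]<.03)&(P[...,2]>.012);q=P[m];b2=reg(*b)&(P[...,2]>.035)
    print(n,len(q),"z",np.median(q[:,2]).round(4),"boss",b2.sum(),np.median(P[b2],0).round(4))
E
```

```text
time: 32.22
ee_pos: [0.5382, 0.2144, 0.0247]
eef_rot: [0.707, 0.707, -0.0, 0.0]
ft_force: [-2.8, -2.4, 6.7]
width: 0.0212
time: 32.72
ee_pos: [0.5382, 0.2144, 0.0241]
eef_rot: [0.707, 0.707, -0.0, 0.0]
ft_force: [0.6, -0.1, -0.2]
width: 0.0428
time: 33.35
ee_pos: [0.5313, 0.1818, 0.1444]
eef_rot: [0.705, 0.709, 0.003, 0.001]
ft_force: [0.6, -0.7, -0.8]
width: 0.0433
time: 33.98
ee_pos: [0.47, -0.0226, 0.1416]
eef_rot: [0.707, 0.707, 0.0, 0.001]
ft_force: [1.0, -0.1, 0.4]
width: 0.0434
time: 34.6
ee_pos: [0.4546, -0.1165, 0.1408]
eef_rot: [0.68, 0.733, 0.0, 0.0]
ft_force: [-0.3, 0.8, 0.3]
width: 0.0438
pos [ 0.4546 -0.1165  0.1408] yawY 4.31 tilt [-0.0001  0.0009] units [-0.367 -0.294  2.021] w 0.0438 F [-0.3  0.8  0.3] t 34.6 j7 0.18
L 408 z 0.0214 boss 85 [0.5502 0.2966 0.0392]
S 44 z 0.0218 boss 79 [0.5394 0.2135 0.0402]
M 186 z 0.0216 boss 73 [0.529  0.1343 0.0396]
```

View pics/n_top.png

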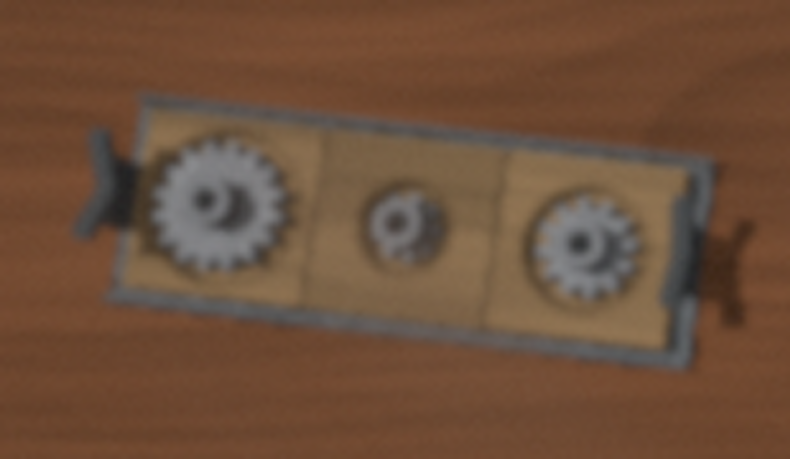

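All three gears are seated, with boss tops at about 0.040. Now the bar.

```bash
python3 -m inch '[[-0.36,-0.29,0.4,0,0,0],[0,0,0.7,0,0,0],[0,0,0.7,0,0,0],[0,0,0,0,0,0],[0,0,0,0,0,0]]'
python3 go.py 0.4440 -0.132 0.005
python3 - <<'E'
from h import *
c=camera("scene");crop(c["img"],90,140,260,260,"pics/o.png",4.6)
E
```

```text
time: 35.28
ee_pos: [0.4437, -0.1331, 0.0686]
eef_rot: [0.68, 0.733, 0.0, 0.0]
ft_force: [0.3, 0.1, 0.1]
width: 0.0438
pos [ 0.4437 -0.1331  0.0686] yawY 4.31 tilt [-0.0001  0.0003] units [0.027 0.008 1.591] w 0.0438 F [0.3 0.1 0.1] t 35.27 j7 0.17
```

View pics/o.png

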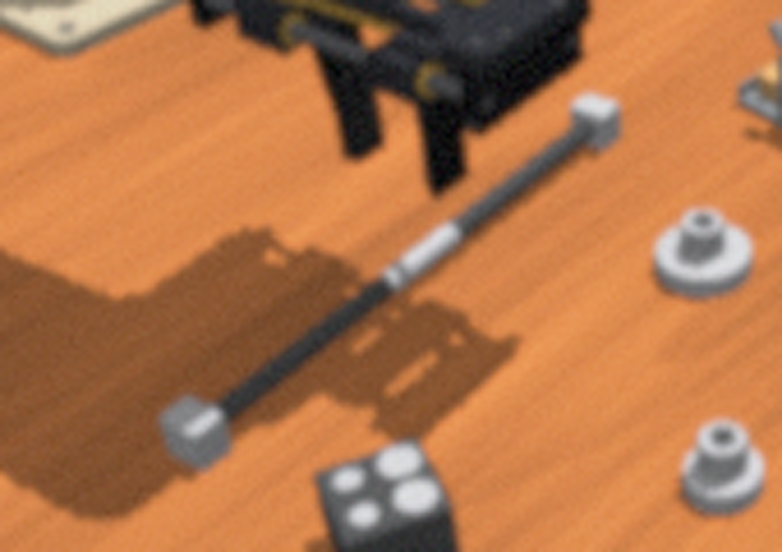

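```bash
python3 -m inch '[[0.02,0,0.5,0,0,0],[0,0,0.6,0,0,0],[0,0,0.3,0,0,0],[0,0,0.13,0,0,0],[0,0,0.03,0,0,0]]'
python3 -m inch '[[0,0,0,0,0,0],[0,0,0,0,0,0]]'
python3 go.py 0.4440 -0.132 0.004
```

```text
time: 35.95
ee_pos: [0.444, -0.1322, 0.0062]
eef_rot: [0.68, 0.733, 0.0, 0.0]
ft_force: [-0.2, -0.1, -0.2]
width: 0.0438
time: 36.2
ee_pos: [0.444, -0.1322, 0.0062]
eef_rot: [0.68, 0.733, 0.0, 0.0]
ft_force: [-0.1, -0.3, -0.4]
width: 0.0436
pos [ 0.444  -0.1322  0.0062] yawY 4.32 tilt [-0.0005  0.0008] units [0.005 0.    0.056] w 0.0436 F [-0.1 -0.3 -0.4] t 36.2 j7 0.1
```

```bash
python3 -m inch '[[0,0,0.04,0,0,0],[0,0,0,0,0,0]]'
python3 -m inch '[[0,0,0,0,0,0],[0,0,0,0,0,0],[0,0,0,0,0,0],[0,0,0,0,0,0],[0,0,0,0,0,0]]' -1 55
python3 go.py 0.5388 0.2140 0.115
python3 -m inch '[[0,0,-0.2,0,0,0],[0,0,-0.3,0,0,0],[0,0,0,0,0,0],[0,0,0,0,0,0]]'
python3 - <<'E'
from h import *
s=read_state();print(s["torque"].round(2))
c=camera("scene");crop(c["img"],90,140,260,260,"pics/p.png",4.6)
E
```

```text
time: 36.45
ee_pos: [0.4436, -0.1321, 0.0041]
eef_rot: [0.68, 0.733, -0.0, -0.0]
ft_force: [0.2, -0.7, 0.1]
width: 0.0436
time: 37.08
ee_pos: [0.4436, -0.1321, 0.0041]
eef_rot: [0.68, 0.733, -0.0, 0.0]
ft_force: [0.3, 0.2, 0.3]
width: 0.0104
pos [ 0.4436 -0.1321  0.0041] yawY 4.32 tilt [-0.0001  0.    ] units [ 8.448  3.024 -2.772] w 0.0104 F [0.3 0.2 0.3] t 37.08 j7 0.1
time: 37.58
ee_pos: [0.4436, -0.1322, 0.0242]
eef_rot: [0.68, 0.733, -0.0, 0.0]
ft_force: [0.0, -0.0, -1.8]
width: 0.0104
[-0.04 -0.13  0.  ]
```

View pics/p.png

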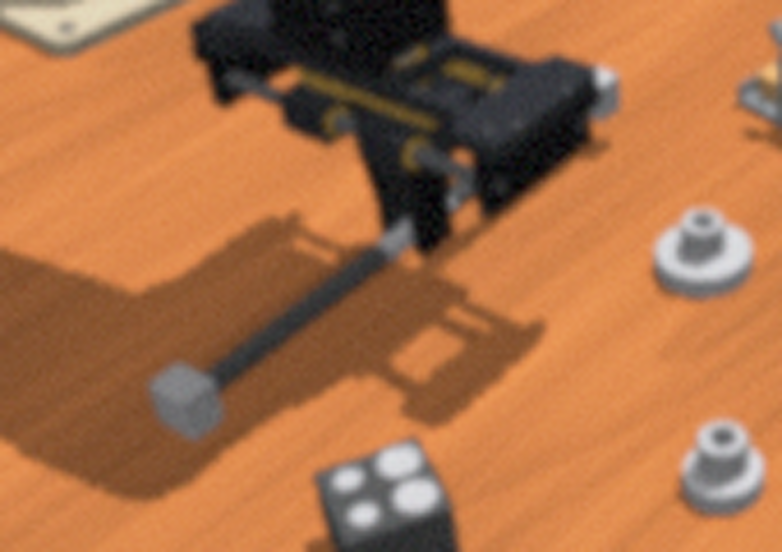

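```bash
python3 -m inch '[[0,0,-0.6,0,0,0],[0,0,-0.8,0,0,0],[0,0,-0.8,0,0,0.03],[0,0,-0.2,0,0,0.04],[0,0,0,0,0,0.03]]'
python3 -m inch '[[0,0,0,0,0,0],[0,0,0,0,0,0]]'
python3 go.py 0.5382 0.2140 0.12
```

```text
time: 38.25
ee_pos: [0.4439, -0.1322, 0.1207]
eef_rot: [0.754, 0.657, 0.0, 0.001]
ft_force: [-0.1, -0.3, -2.7]
width: 0.0103
time: 38.5
ee_pos: [0.4434, -0.132, 0.1198]
eef_rot: [0.752, 0.659, -0.0, -0.0]
ft_force: [0.4, 0.2, -2.7]
width: 0.0105
pos [ 0.4434 -0.132   0.1198] yawY -7.59 tilt [ 0.0001 -0.0006] units [ 8.886e+00  1.207e+00 -5.000e-03] w 0.0105 F [ 0.4  0.2 -2.7] t 38.5 j7 0.01
```

```bash
python3 -m inch '[[0.4,0.1,0,0,0,0],[0.7,0.1,0,0,0,0],[0.9,0.1,0,0,0,0],[0.9,0.1,0,0,0,0],[0.9,0.1,0,0,0,0]]'
python3 -m inch '[[0.9,0.1,0,0,0,0],[0.9,0.1,0,0,0,0],[0.9,0.1,0,0,0,0],[0.9,0.1,0,0,0,0],[0.7,0.1,0,0,0,0]]'
python3 -m inch '[[0.5,0.1,0,0,0,0],[0.28,0.1,0,0,0,0],[0,0,0,0,0,0],[0,0,0,0,0,0]]'
python3 go.py 0.5382 0.2140 0.10
python3 - <<'E'
from h import *
c=camera("scene");crop(c["img"],225,60,365,165,"pics/q.png",5.7)
c=camera("top");crop(c["img"],85,160,265,270,"pics/q_top.png",4.4)
E
```

```text
time: 39.12
ee_pos: [0.4839, 0.017, 0.12]
eef_rot: [0.753, 0.659, -0.0, -0.0]
ft_force: [0.7, -0.2, -1.8]
width: 0.0102
time: 39.75
ee_pos: [0.5265, 0.1852, 0.1197]
eef_rot: [0.752, 0.659, -0.0, -0.0]
ft_force: [0.3, -0.1, -2.6]
width: 0.0108
time: 40.25
ee_pos: [0.5387, 0.2125, 0.1199]
eef_rot: [0.753, 0.658, -0.0, 0.0]
ft_force: [0.1, -0.4, -2.4]
width: 0.0103
pos [0.5387 0.2125 0.1199] yawY -7.72 tilt [-0.0008 -0.0002] units [ 0.037 -0.016  0.498] w 0.0103 F [ 0.1 -0.4 -2.4] t 40.25 j7 -0.81
```

View pics/q.png

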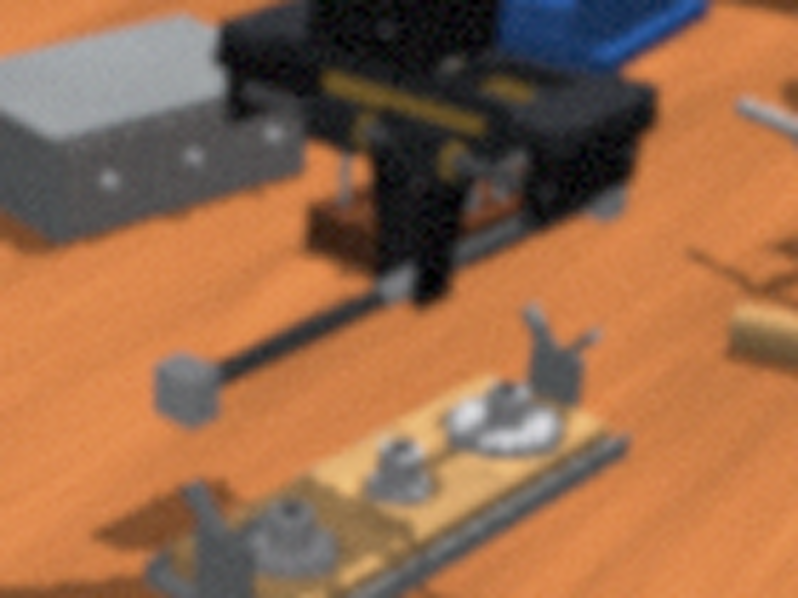

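View pics/q_top.png

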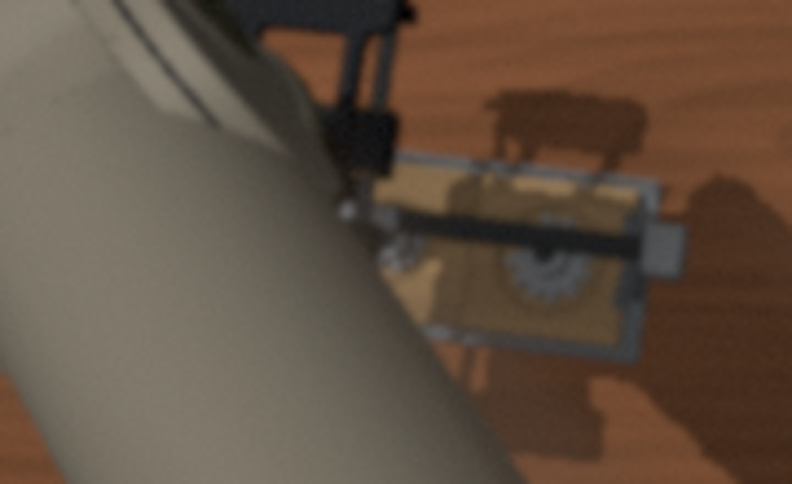

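Run:
```python
from h import *
t=np.radians(7.66);X=np.array([np.cos(t),-np.sin(t)]);Y=np.array([np.sin(t),np.cos(t)])
c=camera("scene");P=cloud(c);S=cv2.cvtColor(c["img"],cv2.COLOR_RGB2HSV);Z=P[...,2];d=c["depth"]>0
q=P@np.r_[X[0],X[1],0];r=P@np.r_[Y[0],Y[1],0]
def st(n,m):
    a=q[m];b=r[m];print(n,m.sum(),"X",np.percentile(a,[2,50,98]).round(4),"Y",np.percentile(b,[2,50,98]).round(4),"Z",np.percentile(Z[m],[2,50,98]).round(4))
U=np.zeros(d.shape,bool)
u=lambda x:int(225+x/5.7);v=lambda y:int(60+y/5.7)
def box(x0,y0,x1,y1):
    m=np.zeros(d.shape,bool);m[v(y0):v(y1),u(x0):u(x1)]=1;return m&d
st("near block",box(150,350,222,430)&(Z>.09)&(Z<.16))
st("rod",box(225,285,380,385)&(Z>.11)&(Z<.14))
st("rod far",box(460,220,530,260)&(Z>.11)&(Z<.14))
st("near upright",box(175,470,260,600)&(Z>.025)&(Z<.068)&(S[...,1]<70))
st("near upright tips",box(175,470,260,600)&(Z>.055)&(Z<.07)&(S[...,1]<70))
st("far upright",box(515,295,610,410)&(Z>.025)&(Z<.068)&(S[...,1]<70))
st("far upright tips",box(515,295,610,410)&(Z>.055)&(Z<.07)&(S[...,1]<70))
T=camera("top")
for x,y in((663,248),): print("top block",cast(T,85+x/4.4,160+y/4.4,.140)[:2]@np.c_[X,Y])
s=read_state();print("TCP",s["ee_pos"][:2]@np.c_[X,Y])
```

```text
near block 126 X [0.498  0.5128 0.521 ] Y [0.1212 0.1245 0.1376] Z [0.117  0.1316 0.1396]
rod 140 X [0.5054 0.5125 0.5152] Y [0.1514 0.1982 0.2478] Z [0.1236 0.1305 0.1338]
rod far 45 X [0.5061 0.5124 0.5154] Y [0.3139 0.3357 0.357 ] Z [0.1247 0.131  0.133 ]
near upright 123 X [0.4892 0.5068 0.5256] Y [0.151  0.1534 0.1604] Z [0.0257 0.0425 0.0624]
near upright tips 21 X [0.4887 0.494  0.5277] Y [0.1516 0.1537 0.1596] Z [0.0554 0.0586 0.0634]
far upright 87 X [0.4911 0.5097 0.5234] Y [0.3645 0.4048 0.4101] Z [0.0265 0.0393 0.0602]
far upright tips 8 X [0.488  0.4924 0.5225] Y [0.4023 0.4066 0.4092] Z [0.0569 0.0595 0.063 ]
top block [0.50526823 0.13216274]
TCP [0.50556006 0.28269127]
```

Compared in both views, the bar sits about 3.4 mm short along the case's +y and about 1 mm too far along +x. I'll correct that and lower it.

```bash
python3 -m inch '[[0.085,-0.025,0.3,0,0,0],[0,0,0.4,0,0,0],[0,0,0.4,0,0,0],[0,0,0.2,0,0,0],[0,0,0,0,0,0]]'
python3 -m inch '[[0,0,0,0,0,0],[0,0,0,0,0,0]]'
python3 go.py 0.5382 0.2140 0.046
python3 - <<'E'
from h import *
c=camera("scene");crop(c["img"],225,60,365,165,"pics/r.png",5.7)
c=camera("top");crop(c["img"],85,160,265,270,"pics/r_top.png",4.4)
s=read_state();t=np.radians(7.66);X=np.array([np.cos(t),-np.sin(t)]);Y=np.array([np.sin(t),np.cos(t)]);print(s["ee_pos"][:2]@np.c_[X,Y])
E
```

```text
time: 41.08
ee_pos: [0.5377, 0.2169, 0.0673]
eef_rot: [0.753, 0.658, -0.001, -0.0]
ft_force: [-0.3, 0.7, -2.3]
width: 0.0104
time: 41.32
ee_pos: [0.5385, 0.2172, 0.0687]
eef_rot: [0.753, 0.658, 0.0, 0.0]
ft_force: [0.9, 0.3, -3.1]
width: 0.0105
pos [0.5385 0.2172 0.0687] yawY -7.68 tilt [0.0003 0.001 ] units [-0.081  0.003  0.567] w 0.0105 F [ 0.9  0.3 -3.1] t 41.33 j7 -0.85
[0.5046368  0.28694879]
```

View pics/r.png

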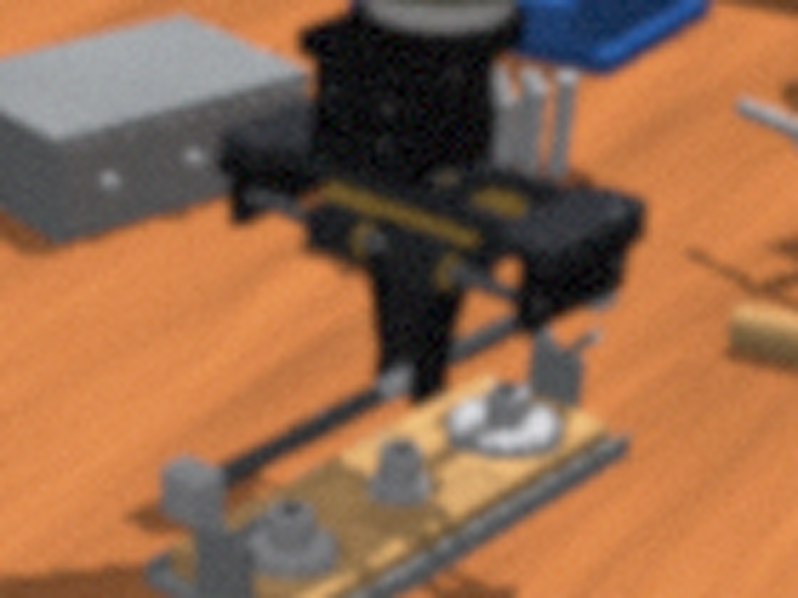

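View pics/r_top.png

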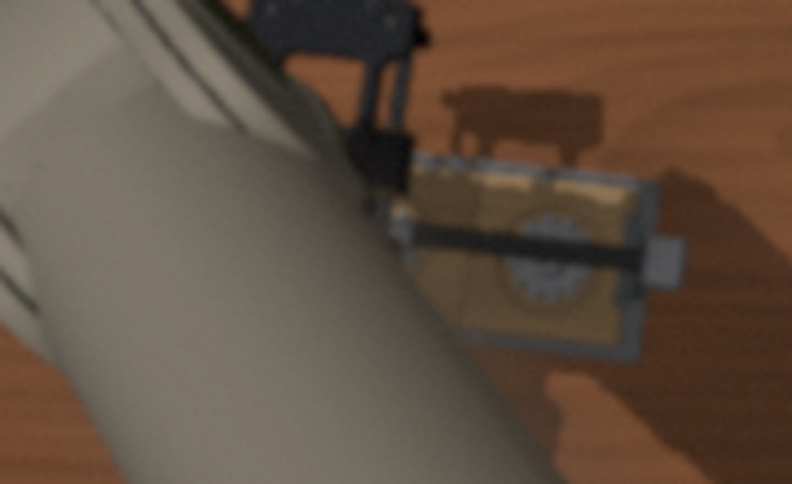

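```bash
python3 -m inch '[[0,0,0.15,0,0,0],[0,0,0.15,0,0,0],[0,0,0.1,0,0,0],[0,0,0,0,0,0],[0,0,0,0,0,0]]'
python3 -m inch '[[0,0,0.06,0,0,0],[0,0,0.05,0,0,0],[0,0,0.03,0,0,0],[0,0,0,0,0,0],[0,0,0,0,0,0]]'
python3 go.py 0.5382 0.2170 0.046
```

```text
time: 42.05
ee_pos: [0.5382, 0.2171, 0.0522]
eef_rot: [0.753, 0.658, 0.0, 0.0]
ft_force: [-0.0, 0.3, -1.6]
width: 0.0106
time: 42.68
ee_pos: [0.5383, 0.217, 0.0466]
eef_rot: [0.753, 0.658, 0.0, 0.0]
ft_force: [1.4, -0.5, -2.3]
width: 0.0102
pos [0.5383 0.217  0.0466] yawY -7.68 tilt [0.     0.0003] units [-0.001 -0.002  0.015] w 0.0102 F [ 1.4 -0.5 -2.3] t 42.67 j7 -0.87
```

```bash
python3 -m inch '[[0,0,0.03,0,0,0],[0,0,0,0,0,0],[0,0,0,0,0,0]]'
python3 go.py 0.5382 0.2170 0.046
python3 -m inch '[[0,0,0.03,0,0,0],[0,0,0,0,0,0],[0,0,0,0,0,0]]'
```

```text
time: 43.05
ee_pos: [0.5388, 0.2171, 0.046]
eef_rot: [0.753, 0.658, 0.001, 0.0]
ft_force: [0.1, -0.5, 4.9]
width: 0.0104
pos [0.5388 0.2171 0.046 ] yawY -7.69 tilt [0.0003 0.0014] units [-0.005 -0.014  0.   ] w 0.0104 F [ 0.1 -0.5  4.9] t 43.05 j7 -0.87
time: 43.42
ee_pos: [0.5389, 0.2171, 0.0458]
eef_rot: [0.753, 0.658, 0.001, 0.001]
ft_force: [-4.0, -3.6, 16.4]
width: 0.0098
```

The bar is seated: 16 N of support at TCP z 0.0458. Releasing.

```bash
python3 -m inch '[[0,0,-0.03,0,0,0],[0,0,0,0,0,0]]'
python3 -m inch '[[0,0,0,0,0,0],[0,0,0,0,0,0],[0,0,0,0,0,0],[0,0,0,0,0,0]]' 0
python3 -m inch '[[0,0,-0.3,0,0,0],[0,0,-0.6,0,0,0],[0,0,-0.8,0,0,0],[0,0,-0.8,0,0,0],[0,0,-0.8,0,0,0]]'
python3 -m inch '[[-1,0,0,0,0,0],[-1,0,0,0,0,0],[-1,0,0,0,0,0],[-1,0,0,0,0,0],[-1,0,0,0,0,0]]'
python3 -m inch '[[-1,0,0,0,0,0],[-1,0,0,0,0,0],[0,0,0,0,0,0],[0,0,0,0,0,0]]'
python3 - <<'E'
from h import *
t=np.radians(7.66);X=np.array([np.cos(t),-np.sin(t)]);Y=np.array([np.sin(t),np.cos(t)])
c=camera("scene");crop(c["img"],225,60,365,165,"pics/z.png",5.7)
c=camera("top");crop(c["img"],85,160,265,270,"pics/z_top.png",4.4)
P=cloud(c);Z=P[...,2];S=cv2.cvtColor(c["img"],cv2.COLOR_RGB2HSV)
q=P@np.r_[X[0],X[1],0];r=P@np.r_[Y[0],Y[1],0]
w=(abs(q-.505)<.03)&(abs(r-.284)<.175)&(Z>.045)&(Z<.085)
for n,m in(("blk+",w&(r-.284>.134)),("blk-",w&(r-.284<-.134)),("rod+",w&(abs(q-.505)<.008)&(r>.31)&(r<.39)),("rod-",w&(abs(q-.505)<.008)&(r<.26)&(r>.17))):
    print(n,m.sum(),"X",np.percentile(q[m],[3,50,97]).round(4),"Y",np.percentile(r[m],[3,50,97]).round(4),"Z",np.median(Z[m]).round(4))
for n,x,y in(("wide",.5542,-.0399),("narrow",.6563,-.1553)):
    b=(np.hypot(P[...,0]-x,P[...,1]-y)<.02)&(Z>.022)&(Z<.045);print(n,P[b].mean(0).round(4))
E
python3 go.py 0.5382 0.2170 0.046
```

```text
time: 43.68
ee_pos: [0.5387, 0.2171, 0.046]
eef_rot: [0.753, 0.658, 0.001, 0.0]
ft_force: [0.1, -1.4, 6.6]
width: 0.0104
time: 44.18
ee_pos: [0.5379, 0.2171, 0.0451]
eef_rot: [0.753, 0.658, -0.0, -0.0]
ft_force: [-0.5, -0.3, -0.3]
width: 0.0399
time: 44.8
ee_pos: [0.5381, 0.2172, 0.1793]
eef_rot: [0.753, 0.658, 0.0, 0.0]
ft_force: [0.3, 0.3, 0.4]
width: 0.0436
time: 45.42
ee_pos: [0.5112, 0.0178, 0.1783]
eef_rot: [0.753, 0.658, 0.0, 0.0]
ft_force: [-0.1, -0.8, 0.2]
width: 0.0434
time: 45.92
ee_pos: [0.5009, -0.0595, 0.178]
eef_rot: [0.753, 0.658, 0.0, 0.0]
ft_force: [0.8, -0.1, -0.0]
width: 0.044
blk+ 135 X [0.4945 0.5053 0.5167] Y [0.4194 0.4296 0.4423] Z 0.064
blk- 109 X [0.4941 0.5053 0.5169] Y [0.1299 0.1382 0.1476] Z 0.0653
rod+ 195 X [0.5003 0.5055 0.5113] Y [0.3126 0.3489 0.387 ] Z 0.0584
rod- 226 X [0.5001 0.5055 0.5113] Y [0.1735 0.2157 0.257 ] Z 0.0586
wide [nan nan nan]
narrow [nan nan nan]
pos [ 0.501  -0.059   0.1777] yawY -7.56 tilt [0.0003 0.0005] units [6.961 0.014 3.295] w 0.0435 F [ 0.5 -0.2 -0.3] t 46.02 j7 -0.18<stdin>:11: RuntimeWarning: Mean of empty slice.
  ret = um.true_divide(
```

View pics/z.png

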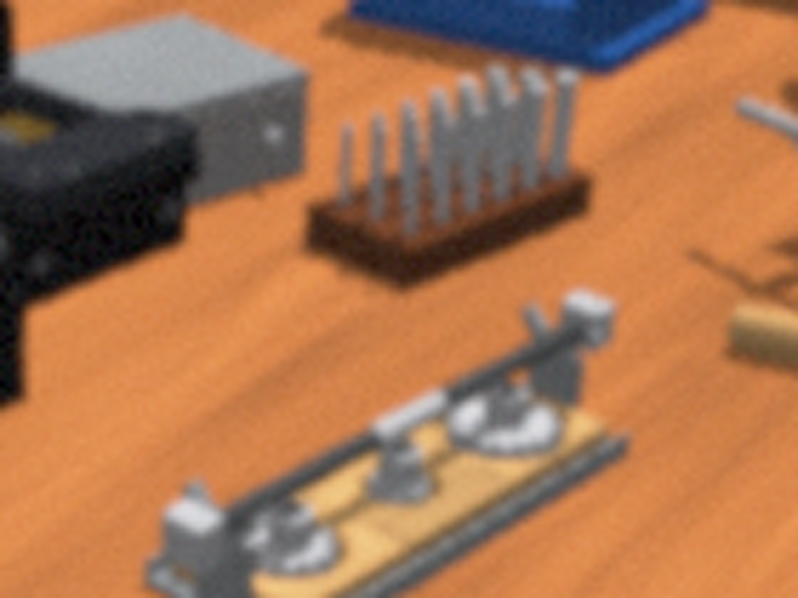

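View pics/z_top.png

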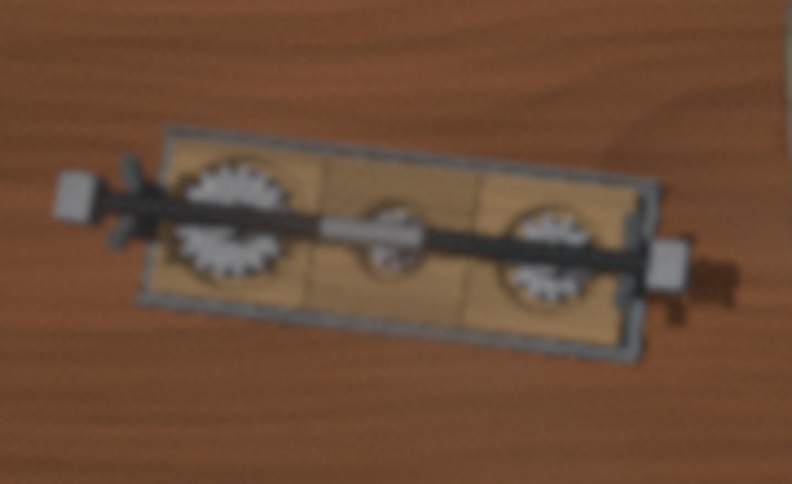

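Run:
```python
from h import *
from bench import close_job
c=camera("scene");P=cloud(c);d=c["depth"]>0
for n,x,y in(("narrow",.6597,-.1602),("wide",.5569,-.0448)):
    b=d&(np.hypot(P[...,0]-x,P[...,1]-y)<.02)&(P[...,2]>.026)&(P[...,2]<.045);print(n,b.sum(),P[b].mean(0).round(4),"before",x,y)
print(close_job())
```

```text
narrow 76 [ 0.6595 -0.1606  0.0289] before 0.6597 -0.1602
wide 47 [ 0.5572 -0.045   0.0289] before 0.5569 -0.0448
the job is handed in; nothing more can be done
None
```

I set the three gears in their own pockets, boss up, then laid the tommy bar in both V rests, backed the arm off and handed the job in after about 46 s. No verdict was reported, so this rests on my own camera checks.

- **Gears:** They lie flat at the bottom of their pockets, with wheel tops at z ≈ 0.0215 and boss tops at ≈ 0.040. The insert tops read ≈ 0.020. The small gear had too few wheel pixels for a solid height, but its boss height and the picture agree. The large gear looks up to about 4 mm off centre, within the 10 mm allowed. I last measured the gears before laying the bar. The final pictures show them still in place.
- **Bar:** It is parallel to the case, centred across within about 1 mm and along within about 2 mm, with one end block outside each rest. Its axis reads about 53 mm high, where 54 mm was expected.
- **Discs:** Both smooth-rimmed discs are unmoved to within 1 mm.

**Disagreements:**
- **Insert height:** The inserts sit about 6 mm higher than I first assumed. I took the large gear's floor contact for a jam and tried two more positions before releasing it; the highest contact force I read was about 32 N.
- **Camera calibration:** The two cameras disagree by about 5 mm in y. I corrected for this by comparing parts within a single view.

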